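# Free a jammed reader tray with the release pin

### The job

The tray of the white desktop test reader is stuck shut. Take the release pin from its stand and reach through the small holes in the reader's sloping panel to feel for the hidden spring catch, which lies behind one of the three; press gently, without forcing, until the tray pops open. Then draw the tray all the way out by its tab and leave the pin standing in its stand again, without disturbing the dropper bottle and the sample cup.

Things in the scene. Friction and masses are not known exactly. Their poses are not given: they have to be found in the camera images.
- reader_unit: White desktop test reader, fixed, 200 deep (x) x 180 wide (y) x 139 mm high, its sloping grey front panel toward the robot. Origin: centre of its underside; x points to its back, y to its left seen from the robot, z up. Front face at x = -100 mm, 55 mm high; from its upper edge the panel rises backward at 35 degrees, so the holes run 35 degrees off vertical: down and to the back.
- hole_left (a point): Mouth centre, on the panel surface, of the left (+y) one of three round 9 mm holes in a level row, 22 mm apart, low in the panel (4 mm thick, hollow behind; a pin goes straight in). z axis: straight out of the panel (35 degrees off vertical, toward the robot); y: along the row to the left; x: up the slope. Behind the row, 40 to 44 mm below the panel surface (varies), is a hard rubber stop.
- hole_mid (a point): Middle hole's mouth; axes as hole_left. Behind one hole (at times two neighbours), unseen, a rubber-faced spring plunger starts 10 to 32 mm below the surface (varies), wide enough to meet a pin straight down that hole: it yields at 3 to 6 N, frees the tray in 4 to 6 mm, bottoms at 6.5 mm. The other holes have only the stop. About 10 N is plenty; over 25 N of pin against reader is forcing.
- hole_right (a point): Mouth centre of the right (-y) hole; axes as hole_left.
- tray (a joint): Travel of the tray out of the reader's front slot, along the reader's -x, in m: 0 shut and locked, 0.065 fully out at its stop. When the catch is tripped a spring pushes it out to about 0.018 and no farther; beyond that it draws with 1 to 3 N and stays where it is left.
- tray_tab (a point): Centre of the tray's pull tab, a grey block in the middle of the tray's front, 30 mm long (x, away from the front) x 14 mm wide (y) x 28 mm high, its top 45 mm above the bench; moves with the tray; axes as reader_unit. With the tray shut its centre is 23 mm in front of the reader's face. Pinch it from above across its 14 mm.
- pin_grip (a point): Centre of the release pin's handle: an upright square grey bar 16 x 16 x 60 mm (z up along the pin; x, y across the flats) with a straight steel pin of 4 mm diameter, 55 mm long, below it on the same axis; the tip is 85 mm below this point. At the start it stands in its stand, handle 60 to 120 mm above the bench. 40 g.
- stand_hole (a point): Centre of the mouth of the pin stand's hole, on the flat top of the stand: an aluminium block 55 x 55 x 60 mm on a thin black foot, fixed, top 60 mm above the bench, with an upright 8 mm hole (3 mm chamfer) right through. The pin stands in it with the foot of its handle on the block's top.
- buffer_bottle: Bystander: upright dropper bottle, 30 mm diameter, 78 mm high, loose; origin at the centre of its underside.
- sample_cup_b: Bystander: upright sample cup with a ribbed lid, 62 mm diameter, 68 mm high, loose; origin at the centre of its underside.
- pin: The release pin as a whole (see pin_grip); origin at its tip, z along the pin toward the handle.

How it is judged:
By the outcome, as a careful person would: the job done as asked, in the order asked, and still so for the second after the job is handed in, with the robot touching nothing.
It also fails if it takes over 72 s, if anything falls off the work surface, if the arm or the gripper's body presses on something with over 40 N, if the wrist force passes 120 N, or if a joint passes its speed limit or range.

### The arm

A 7-joint arm with a two-finger parallel gripper is mounted at the origin on a cart in front of the work surface, level with it; the furniture and walls round the work are solid. World frame = base frame: x ahead of the robot, y to its left, z up, the work surface at z = 0. Lengths are in m, angles in rad, forces in N, time in s.
With the tool pointing down it reaches from about 0.4 to 0.875 m from the base axis. Payload 19.3 kg.
Tool frame: the origin (TCP) lies at the very end of the fingers, on their centre line; the grasp point (between the pads) lies 19 mm behind it; z points along the fingers, x is the direction in which the jaws open and shut, and the axes are right-handed (so a half turn about z gives the same grasp; the last joint's range is limited). The gripper opens to 85 mm and grips with 20 to 120 N. Pads are 22 mm wide; open, the fingers measure 114 mm over their backs; the gripper's body (76 mm by 85 mm) begins 54 mm behind the grasp point. The pads swing forward as they close: fully open they stand 13 mm farther back than shut.
Start: joints at [-1.187, 0.521, -0.036, 1.599, 0.021, 1.021, -0.113], TCP at [0.274, 0.562, 0.231] pointing down, gripper open.
Joint ranges: [-2.91, 2.91], [-0.3, 2.13], [-1.5, 1.42], [0.17, 2.43], [-1.26, 4.41], [0.16, 1.93], [-2.52, 2.52]. Speed limits (rad/s): [1.89, 1.89, 2.39, 2.39, 3.01, 3.01, 3.01].

### API

Orientations are given as [roll, pitch, yaw] about the fixed x, y, z axes, in that order (R = Rz(yaw) Ry(pitch) Rx(roll)).
In Python, from workcell import bot gives the robot as it stands.
- The arm moves only by the tool jog_arm, never from a script. Its argument "increments" is a list of rows, each an object of numbers: "wx", "wy", "wz": the turn, a rotation vector about the tool's x, y, z in degrees; "x", "y", "z": the shift along the tool's x, y, z in cm; "claw": the opening in per cent of the stroke, from 0 (shut) to 100 (fully open). A call has 1 to 10 rows; each row is the pose to reach, as a shift and turn from the pose measured when the call began, along the tool's axes at that moment; what a row does not reach only later rows make up. A row lasts 1/8 s, in which the tool goes at most 62.5 mm and 10.7 degrees, less where a joint would pass 70% of its speed; a pose out of reach is approached as far as the arm can. A call with a gripper value outside its range is refused whole. The fingers move at their own pace and stop on an object; "squeeze" is the grip in N (left out, the last holds). Time passes only in rows, so rows that repeat a pose let the fingers close. It gives the time, the measured TCP pose, the force and the opening at its end, in the units of the state.
- bot.observe(): the state, without advancing time (a new reading comes with each control period).
- bot.grab_frame(name): name is "scene" or "top"; returns a dict with "pixels" (384x512x3 uint8, red, green, blue), "fov_y" (degrees; the focal length in pixels is half the picture's height over the tangent of half this angle, whatever the lens; pixels are square), "cx", "cy" (the principal point, pixels), "k1" (the pictures are not rectified: a ray, as slopes to the right and down, at radius r is drawn at 1 + k1 r^2 times it, then the intrinsics apply), "origin" and "orientation" of the camera in the world. Camera axes: x right, y down, z forward; pixel columns grow to the right and rows downward; lengths in m; the calibration is good to about 2 mm. A picture is of the moment at which its call begins. There is no depth.
- bot.job_done(): hands the job in, once; it reports no verdict.
The state is a dict: "clock": time; "qpos": joint angles; "qd": joint speeds; "joint_efforts": joint torques, N m; "position": TCP position; "tool_rot": TCP orientation; "force": force on the tool from outside, world axes, zero at the start; "moment": the same for the moment, N m; "grip_width": finger opening in m.
Only numpy, scipy, OpenCV 4.12 (cv2) and the standard library are available. Lean on these libraries where they do the work, as an engineer would, in place of code of your own. Each camera call takes 0.05 s, during which the arm holds its last target.

## Working session

There is one attempt and no reset: what is moved stays moved. The work goes in short steps, Python scripts to look and compute and a tool call to move; the robot and the scene stay as the last step left them, time stands still between calls to the robot, and variables do not carry over. Pictures are saved under pics/ and viewed, and the job is handed in when it is done.

Besides the shell and the picture viewer there is one more tool, called by a JSON object that holds its "op" and its "data", one argument or row to a line. jog_arm: Moves the arm, as the interface text tells. Its arguments: {"type":"object","properties":{"increments":{"type":"array","items":{"type":"object","properties":{"wx":{"type":"number"},"wy":{"type":"number"},"wz":{"type":"number"},"x":{"type":"number"},"y":{"type":"number"},"z":{"type":"number"},"claw":{"type":"number"}}}},"squeeze":{"type":"number"}},"required":["increments"]}

```bash
ls; mkdir -p pics; cat > h.py <<'E'
import numpy as np, cv2
from scipy.spatial.transform import Rotation as R
from workcell import bot
def grab(name,f):
    d=bot.grab_frame(name); cv2.imwrite(f'pics/{f}.png',cv2.cvtColor(d['pixels'],cv2.COLOR_RGB2BGR))
    np.save(f'pics/{f}.npy',{k:v for k,v in d.items()},allow_pickle=True); return d
def load(f): return np.load(f'pics/{f}.npy',allow_pickle=True).item()
def crop(f,x0,y0,w,h,s,out):
    im=cv2.imread(f'pics/{f}.png')[y0:y0+h,x0:x0+w]
    cv2.imwrite(f'pics/{out}.png',cv2.resize(im,None,fx=s,fy=s,interpolation=cv2.INTER_CUBIC))
def cam(d):
    f=384/2/np.tan(np.radians(d['fov_y'])/2)
    o=np.array(d['orientation']); M=o if o.shape==(3,3) else R.from_euler('xyz',o).as_matrix()
    return f,M,np.array(d['origin'])
def ray(d,u,v):
    f,M,o=cam(d); a=np.array([(u-d['cx'])/f,(v-d['cy'])/f]); s=a.copy()
    for _ in range(30): s=a/(1+d['k1']*(s@s))
    r=M@np.array([s[0],s[1],1]); return o,r/np.linalg.norm(r)
def atz(d,u,v,z):
    o,r=ray(d,u,v); return o+r*(z-o[2])/r[2]
def proj(d,p):
    f,M,o=cam(d); c=M.T@(np.array(p)-o); s=c[:2]/c[2]; s=s*(1+d['k1']*(s@s)); return np.array([s[0]*f+d['cx'],s[1]*f+d['cy']])
def tri(pairs):
    A=np.zeros((3,3));b=np.zeros(3)
    for d,u,v in pairs:
        o,r=ray(d,u,v);P=np.eye(3)-np.outer(r,r);A+=P;b+=P@o
    return np.linalg.solve(A,b)
E
python3 - <<'E'
from h import *
for n in('scene','top'):
    d=grab(n,n+'0'); print({k:v for k,v in d.items() if k!='pixels'})
    crop(n+'0',0,0,512,384,1.5,n+'0b')
print(bot.observe())
E
```

```text
pics
{'fov_y': 46.63725690637271, 'cx': 254.2997749086106, 'cy': 198.26778720594507, 'k1': 0.03688611134011487, 'origin': array([-0.11370609, -1.0250351 ,  0.81860218]), 'orientation': array([-2.10464948,  0.02113934, -0.57298429])}
{'fov_y': 56.90443731787054, 'cx': 254.94446980216912, 'cy': 196.9503711356649, 'k1': -0.08453141070934127, 'origin': array([ 0.46069225, -0.0165709 ,  1.22247808]), 'orientation': array([-3.09048949,  0.02333686, -1.5724571 ])}
{'clock': 0.1, 'qpos': array([-1.18718738,  0.52197972, -0.03633508,  1.59993017,  0.02119525,
        1.02112753, -0.11279589]), 'qd': array([-0.0017888 , -0.00151842, -0.00074575, -0.0031197 , -0.0002792 ,
        0.00154661,  0.00182763]), 'joint_efforts': array([ 4.81984709e-03, -9.28486776e+01,  1.98485881e+00, -3.70521462e+01,
        1.82282279e-02,  5.55208273e-03, -6.10305415e-05]), 'position': array([0.27388723, 0.56145368, 0.2307749 ]), 'tool_rot': array([3.14152570e+00, 1.05786923e-03, 1.11698425e+00]), 'force': array([-0.57023762, -0.7829505 ,  0.07783087]), 'moment': array([-0.01522549,  0.01711345,  0.01725166]), 'grip_width': 0.08550371774726373}
```

View pics/scene0b.png

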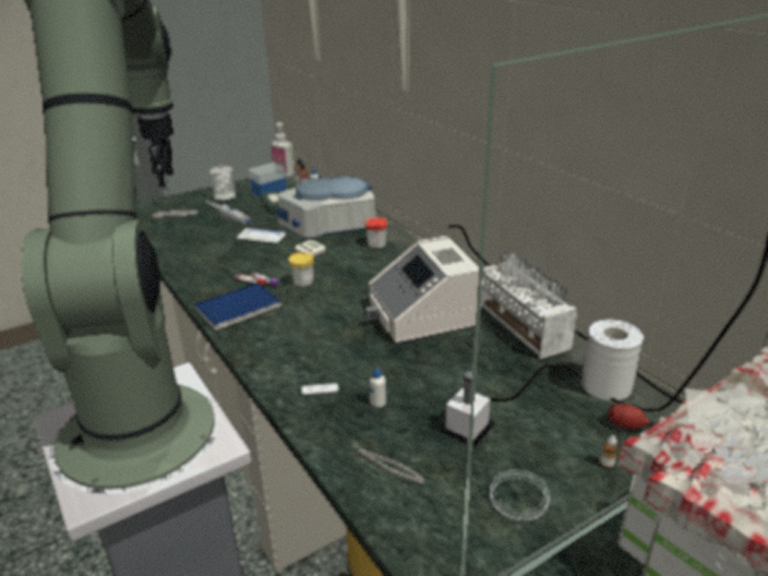

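View pics/top0b.png

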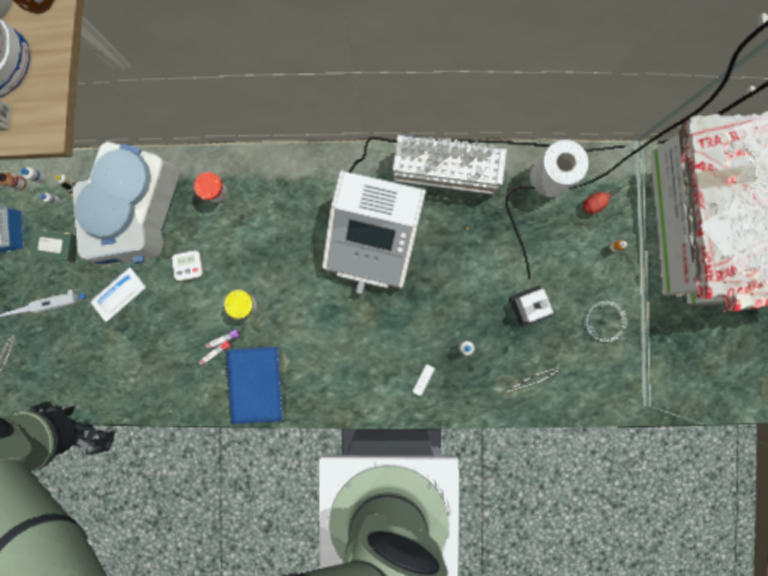

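The scene view shows the reader around (285,195), the stand around (312,275), the bottle at (252,258) and the yellow-lid cup at (201,180), all in native pixels. The top view shows the reader at (250,155), the stand at (355,204), the bottle at (311,232) and the yellow cup at (159,203). A glass pane stands to the right of the stand. I'll enlarge both views.

```bash
python3 - <<'E'
from h import *
crop('top0',205,105,90,100,7,'t_reader'); crop('top0',325,175,60,50,12,'t_stand')
crop('scene0',235,150,95,85,8,'s_reader'); crop('scene0',280,235,60,65,9,'s_stand')
E
```

```text
(no output)
```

View pics/t_reader.png

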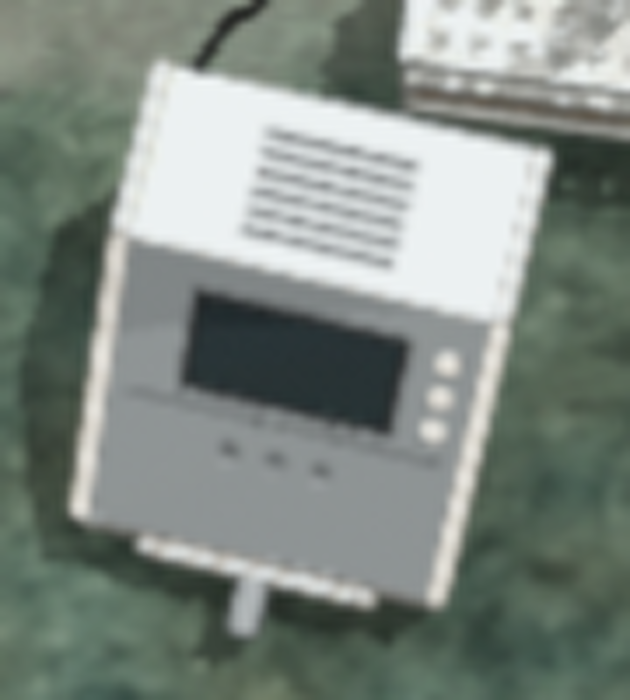

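View pics/t_stand.png

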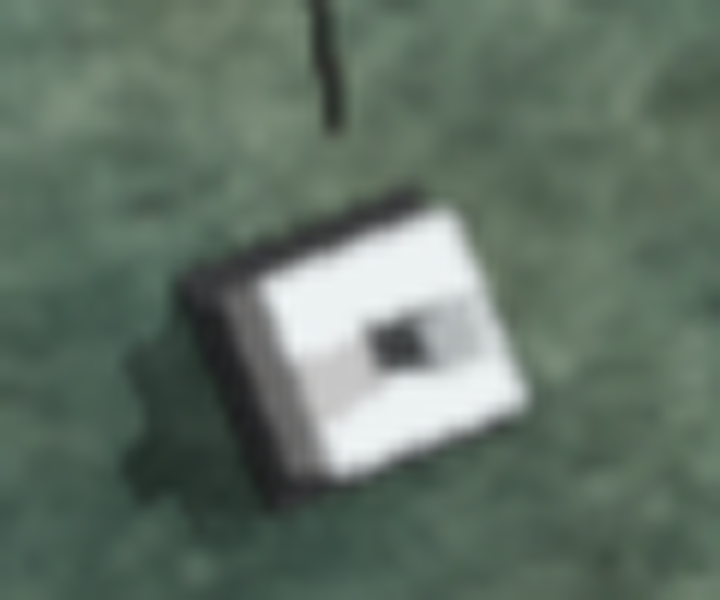

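View pics/s_reader.png

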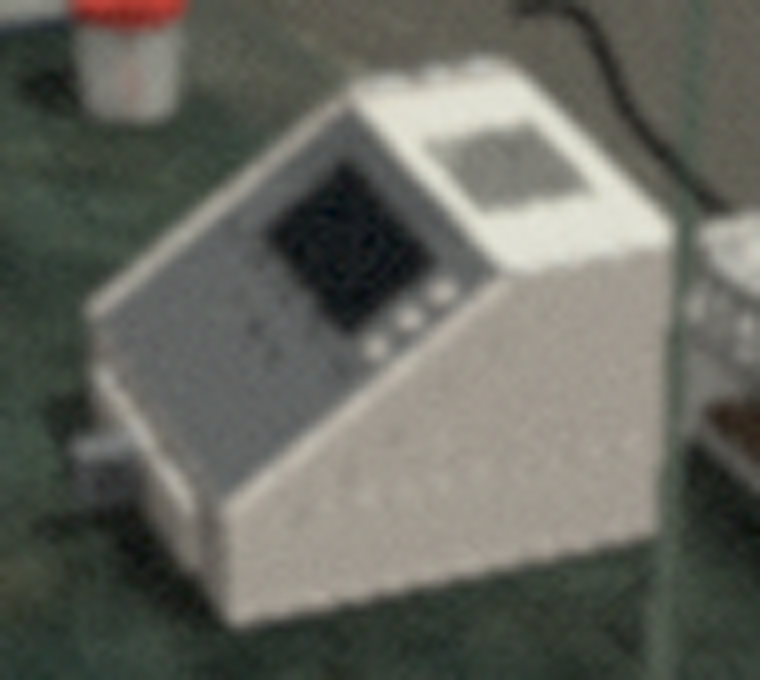

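View pics/s_stand.png

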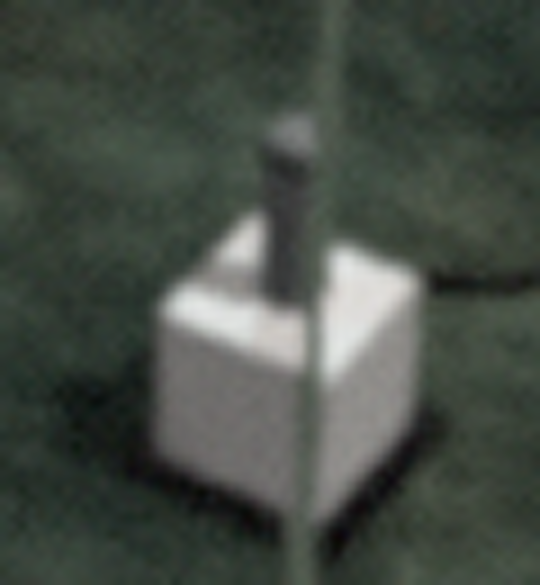

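```bash
python3 - <<'E'
from h import *
crop('top0',230,160,30,22,25,'t_h'); crop('scene0',258,180,24,22,25,'s_h')
from scipy.optimize import least_squares
T=load('top0');S=load('scene0')
def nat(p,x0,y0,s): return np.array([(p[0]+.5)/s-.5+x0,(p[1]+.5)/s-.5+y0])
c=lambda u,v:(T,nat((u,v),205,105,7)); k=lambda u,v:(S,nat((u,v),235,150,8))
rx=-0.1+0.084/np.tan(np.radians(35))
obs=[((.1,.09,.139),c(157,62)),((.1,-.09,.139),c(553,150)),((rx,.09,.139),c(118,235)),((rx,-.09,.139),c(503,322)),
((-.1,.09,.055),c(72,518)),((-.1,-.09,.055),c(440,606)),
((-.1,.09,.055),k(90,305)),((-.1,-.09,.055),k(225,500)),((-.1,-.09,0),k(232,628)),((rx,.09,.139),k(352,92)),((rx,-.09,.139),k(503,272)),((.1,-.09,.139),k(672,232)),((.1,-.09,0),k(658,530))]
def W(q,l): return np.array([q[0],q[1],0])+R.from_euler('z',q[2]).apply(l)
f=lambda q:np.concatenate([proj(d,W(q,np.array(l)))-uv for l,(d,uv) in obs])
r=least_squares(f,[.6,0,-.2],loss='soft_l1'); print(r.x,np.degrees(r.x[2])); print(f(r.x).reshape(-1,2).round(2))
for sel in (slice(0,6),slice(6,13)):
    o2=obs[sel]; r2=least_squares(lambda q:np.concatenate([proj(d,W(q,np.array(l)))-uv for l,(d,uv) in o2]),r.x); print(r2.x)
np.save('reader.npy',r.x)
# tab & holes predicted
print('tab',proj(T,W(r.x,np.array([-.123,0,.045]))),'meas',nat((243,605),205,105,7))
n=np.array([-np.sin(np.radians(35)),0,np.cos(np.radians(35))]);p0=W(r.x,np.array([-.1,0,.055]))
nw=R.from_euler('z',r.x[2]).apply(n)
for uv in [(230,448),(276,458),(320,469)]:
    o,d=ray(T,*nat(uv,205,105,7)); P=o+d*((p0-o)@nw)/(d@nw); l=R.from_euler('z',-r.x[2]).apply(P-[r.x[0],r.x[1],0]); print(P,l,proj(S,P))
E
```

```text
[ 0.65972131  0.03364451 -0.24341985] -13.946930019091155
[[-0.45 -0.28]
 [-0.88  0.36]
 [-1.2  -0.45]
 [ 0.2   0.58]
 [-0.42 -0.71]
 [-0.33 -0.43]
 [-0.54  0.64]
 [-0.01  2.2 ]
 [-0.69  0.52]
 [-1.26  0.15]
 [ 0.77  0.94]
 [ 2.7   1.59]
 [ 2.15  0.85]]
[ 0.65923158  0.03196841 -0.23871504]
[ 0.66306589  0.04026329 -0.25239363]
tab [239.20500967 191.19583313] meas [239.28571429 191.        ]
[0.61084161 0.06631056 0.08629089] [-0.05531197  0.0199219   0.08629089] [263.99246341 187.40947546]
[0.60604483 0.04503267 0.08662216] [-0.05483887 -0.00188484  0.08662216] [266.36239117 190.2838822 ]
[0.60085799 0.02474081 0.08652194] [-0.054982   -0.02282863  0.08652194] [268.52336342 193.25329321]
```

View pics/t_h.png

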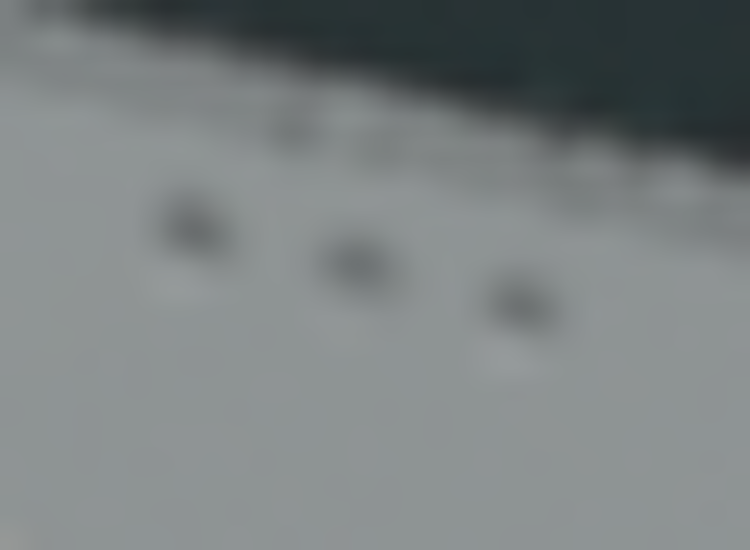

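View pics/s_h.png

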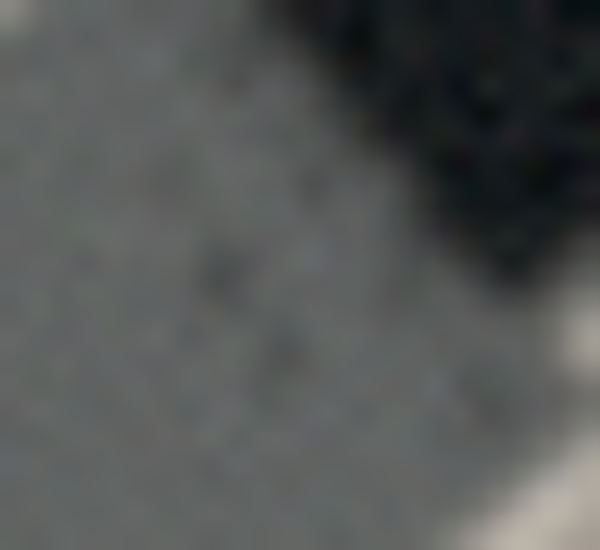

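```bash
python3 - <<'E'
from h import *
crop('top0',350,196,20,16,36,'t_p'); crop('scene0',300,244,24,30,22,'s_p')
from scipy.optimize import least_squares
T=load('top0');S=load('scene0')
def nat(p,x0,y0,s): return np.array([(p[0]+.5)/s-.5+x0,(p[1]+.5)/s-.5+y0])
c=lambda u,v:(T,nat((u,v),325,175,12)); k=lambda u,v:(S,nat((u,v),280,235,9))
for uv in [(262,275),(450,205),(530,408),(335,478)]: print('T',atz(T,*c(*uv)[1],.06))
for uv in [(158,308),(258,212),(422,282),(322,385)]: print('S',atz(S,*k(*uv)[1],.06))
h=.0275
def W(q,l): return np.array([q[0],q[1],0])+R.from_euler('z',q[2]).apply(l)
obs=[((h,h,.06),c(262,275)),((h,-h,.06),c(450,205)),((-h,-h,.06),c(530,408)),((-h,h,.06),c(335,478)),
((-h,h,.06),k(158,308)),((h,h,.06),k(258,212)),((h,-h,.06),k(422,282)),((-h,-h,.06),k(322,385))]
for o2 in (obs,obs[:4],obs[4:]):
    f=lambda q:np.concatenate([proj(d,W(q,np.array(l)))-uv for l,(d,uv) in o2])
    r=least_squares(f,[.45,-.3,.35]); print(r.x,np.degrees(r.x[2])); print(f(r.x).reshape(-1,2).round(2).tolist())
print('bottle top',atz(T,311.5,232,.078),'cup',atz(T,158.7,203,.068))
E
```

```text
T [ 0.5176834  -0.28993282  0.06      ]
T [ 0.53675479 -0.34213626  0.06      ]
T [ 0.48101363 -0.36332357  0.06      ]
T [ 0.46209513 -0.30923939  0.06      ]
S [ 0.46362784 -0.30832179  0.06      ]
S [ 0.51586115 -0.2896545   0.06      ]
S [ 0.53485262 -0.34236702  0.06      ]
S [ 0.48138914 -0.36132473  0.06      ]
[ 0.49905206 -0.32575875  0.34208506] 19.600029943284287
[[0.22, 0.59], [0.11, 0.78], [-0.74, -0.41], [-0.06, -0.56], [0.26, 0.11], [0.19, 0.2], [-0.18, 0.11], [0.19, -0.24]]
[ 0.49937898 -0.32615128  0.34616346] 19.83370525025872
[[0.32, 0.54], [0.18, 0.66], [-0.6, -0.55], [0.1, -0.64]]
[ 0.49889124 -0.32547573  0.33847252] 19.393046610918375
[[0.14, 0.04], [0.13, 0.16], [-0.28, 0.1], [0.02, -0.27]]
bottle top [ 0.405886   -0.17172741  0.078     ] cup [0.50070482 0.32823654 0.068     ]
```

View pics/t_p.png

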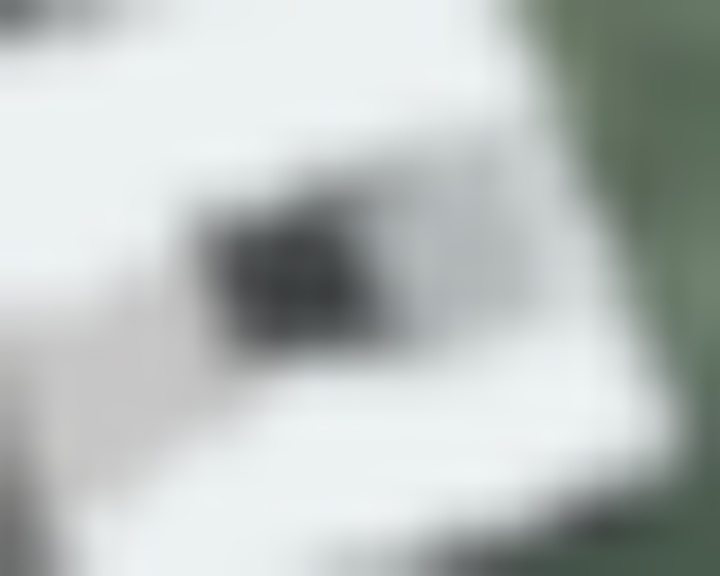

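View pics/s_p.png

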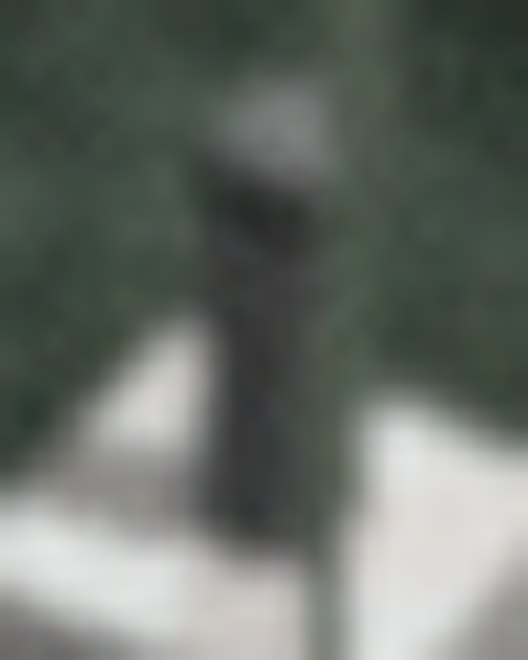

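The reader comes out at about (0.660, 0.033) with yaw -13.9°. The holes give 22 mm spacing and the tab prediction agrees to about 0.2 px. The stand is at (0.499, -0.326), yaw 19.6°. Next I'll plan the approach to the pin with the jaws at yaw -70.4°.

```bash
cat >> h.py <<'E'
def inc(P,rot,s=None):
    "rot: matrix or (rpy deg)"
    s=s or bot.observe(); M=R.from_euler('xyz',s['tool_rot']); 
    Q=rot if isinstance(rot,R) else R.from_euler('xyz',rot,degrees=True)
    d=M.inv().apply(np.array(P)-s['position'])*100; w=np.degrees((M.inv()*Q).as_rotvec())
    print('x %.2f y %.2f z %.2f | wx %.1f wy %.1f wz %.1f'%(*d,*w))
def st():
    s=bot.observe(); print('t %.2f'%s['clock'],'P',s['position'].round(4),'rpy',np.degrees(s['tool_rot']).round(2),'F',s['force'].round(2),'M',s['moment'].round(2),'w %.4f'%s['grip_width']); return s
E
python3 - <<'E'
from h import *
T=load('top0'); print(atz(T,430,250,0),atz(T,432,270,0)); st()
for P,y in [((.5,.3,.25),30),((.6,.0,.25),-20),((.5,-.326,.2),-70.4)]: inc(P,(180,0,y))
E
```

```text
[ 0.33717386 -0.59561307  0.        ] [ 0.26780078 -0.60206402  0.        ]
t 0.10 P [0.2739 0.5615 0.2308] rpy [1.8e+02 6.0e-02 6.4e+01] F [-0.57 -0.78  0.08] M [-0.02  0.02  0.02] w 0.0855
x -13.59 y 31.78 z -1.91 | wx 0.0 wy 0.1 wz 34.0
x -36.17 y 53.92 z -1.88 | wx 0.0 wy 0.0 wz 84.0
x -69.85 y 59.23 z 3.16 | wx 0.1 wy 0.0 wz 134.4
```

{"op": "jog_arm", "data": {
  "increments": [
    {"x": -13.6, "y": 31.8, "z": -1.9, "wz": 34},
    {"x": -13.6, "y": 31.8, "z": -1.9, "wz": 34},
    {"x": -13.6, "y": 31.8, "z": -1.9, "wz": 34},
    {"x": -13.6, "y": 31.8, "z": -1.9, "wz": 34},
    {"x": -13.6, "y": 31.8, "z": -1.9, "wz": 34},
    {"x": -36.2, "y": 53.9, "z": -1.9, "wz": 84},
    {"x": -36.2, "y": 53.9, "z": -1.9, "wz": 84},
    {"x": -36.2, "y": 53.9, "z": -1.9, "wz": 84},
    {"x": -36.2, "y": 53.9, "z": -1.9, "wz": 84},
    {"x": -36.2, "y": 53.9, "z": -1.9, "wz": 84}
  ]
}}

```text
schema error: expected keys wx, wy, wz, x, y, z, claw
```

```bash
python3 - <<'E'
from h import *
st(); inc((.499,-.326,.2),(180,0,-70.4))
E
```

```text
t 0.10 P [0.2739 0.5615 0.2308] rpy [1.8e+02 6.0e-02 6.4e+01] F [-0.57 -0.78  0.08] M [-0.02  0.02  0.02] w 0.0855
x -69.89 y 59.14 z 3.16 | wx 0.1 wy 0.0 wz 134.4
```

All the keys are needed.

{"op": "jog_arm", "data": {
  "increments": [
    {"x": -13.6, "y": 31.8, "z": -1.9, "wx": 0, "wy": 0, "wz": 34, "claw": 100},
    {"x": -13.6, "y": 31.8, "z": -1.9, "wx": 0, "wy": 0, "wz": 34, "claw": 100},
    {"x": -13.6, "y": 31.8, "z": -1.9, "wx": 0, "wy": 0, "wz": 34, "claw": 100},
    {"x": -13.6, "y": 31.8, "z": -1.9, "wx": 0, "wy": 0, "wz": 34, "claw": 100},
    {"x": -13.6, "y": 31.8, "z": -1.9, "wx": 0, "wy": 0, "wz": 34, "claw": 100},
    {"x": -36.2, "y": 53.9, "z": -1.9, "wx": 0, "wy": 0, "wz": 84, "claw": 100},
    {"x": -36.2, "y": 53.9, "z": -1.9, "wx": 0, "wy": 0, "wz": 84, "claw": 100},
    {"x": -36.2, "y": 53.9, "z": -1.9, "wx": 0, "wy": 0, "wz": 84, "claw": 100},
    {"x": -36.2, "y": 53.9, "z": -1.9, "wx": 0, "wy": 0, "wz": 84, "claw": 100},
    {"x": -36.2, "y": 53.9, "z": -1.9, "wx": 0, "wy": 0, "wz": 84, "claw": 100}
  ]
}}

```text
clock: 1.35
position: [0.5877, 0.031, 0.2499]
tool_rot: [3.141, 0.0, -0.354]
force: [1.5, 1.1, -0.7]
grip_width: 0.0854
```

```bash
python3 - <<'E'
from h import *
st(); inc((.499,-.326,.2),(180,0,-70.4))
E
```

```text
t 1.35 P [0.5877 0.031  0.2499] rpy [ 1.7994e+02  1.0000e-02 -2.0270e+01] F [ 1.55  1.08 -0.71] M [ 0.03 -0.02 -0.01] w 0.0854
x 4.05 y 36.56 z 5.03 | wx 0.1 wy -0.0 wz 50.1
```

{"op": "jog_arm", "data": {
  "increments": [
    {"x": 4.05, "y": 36.56, "z": 5, "wx": 0, "wy": 0, "wz": 50.1, "claw": 100},
    {"x": 4.05, "y": 36.56, "z": 5, "wx": 0, "wy": 0, "wz": 50.1, "claw": 100},
    {"x": 4.05, "y": 36.56, "z": 5, "wx": 0, "wy": 0, "wz": 50.1, "claw": 100},
    {"x": 4.05, "y": 36.56, "z": 5, "wx": 0, "wy": 0, "wz": 50.1, "claw": 100},
    {"x": 4.05, "y": 36.56, "z": 5, "wx": 0, "wy": 0, "wz": 50.1, "claw": 100},
    {"x": 4.05, "y": 36.56, "z": 5, "wx": 0, "wy": 0, "wz": 50.1, "claw": 100},
    {"x": 4.05, "y": 36.56, "z": 5, "wx": 0, "wy": 0, "wz": 50.1, "claw": 100},
    {"x": 4.05, "y": 36.56, "z": 5, "wx": 0, "wy": 0, "wz": 50.1, "claw": 100},
    {"x": 4.05, "y": 36.56, "z": 5, "wx": 0, "wy": 0, "wz": 50.1, "claw": 100}
  ]
}}

```text
clock: 2.48
position: [0.4996, -0.3247, 0.2003]
tool_rot: [3.141, -0.0, -1.226]
force: [0.7, 0.2, 0.9]
grip_width: 0.0855
```

```bash
python3 - <<'E'
from h import *
st(); inc((.499,-.326,.2),(180,0,-70.4)); inc((.499,-.326,.075),(180,0,-70.4))
grab('top','top1');crop('top1',305,155,100,90,7,'t1')
grab('scene','scene1');crop('scene1',260,190,100,100,7,'s1')
E
```

```text
t 2.48 P [ 0.4996 -0.3247  0.2003] rpy [ 1.7998e+02 -1.0000e-02 -7.0260e+01] F [0.67 0.15 0.92] M [-0.01  0.05  0.  ] w 0.0855
x 0.10 y 0.10 z 0.03 | wx 0.0 wy -0.0 wz 0.1
x 0.10 y 0.10 z 12.53 | wx 0.0 wy -0.0 wz 0.1
```

View pics/t1.png

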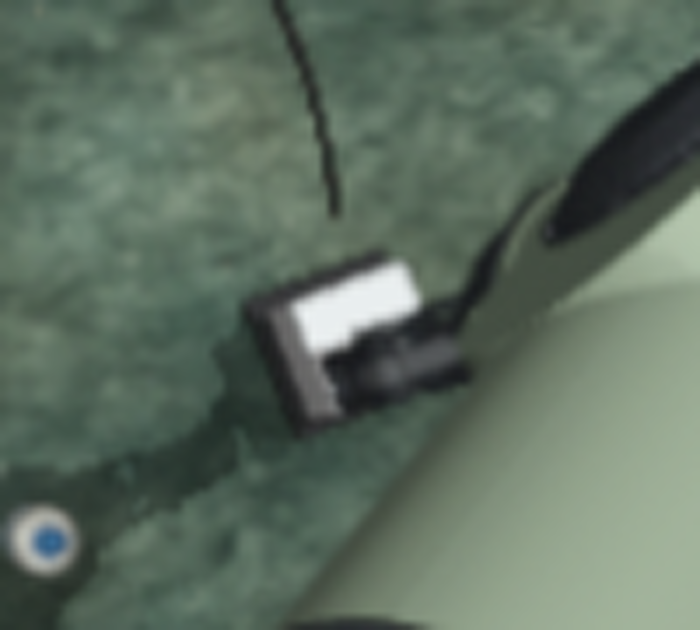

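View pics/s1.png

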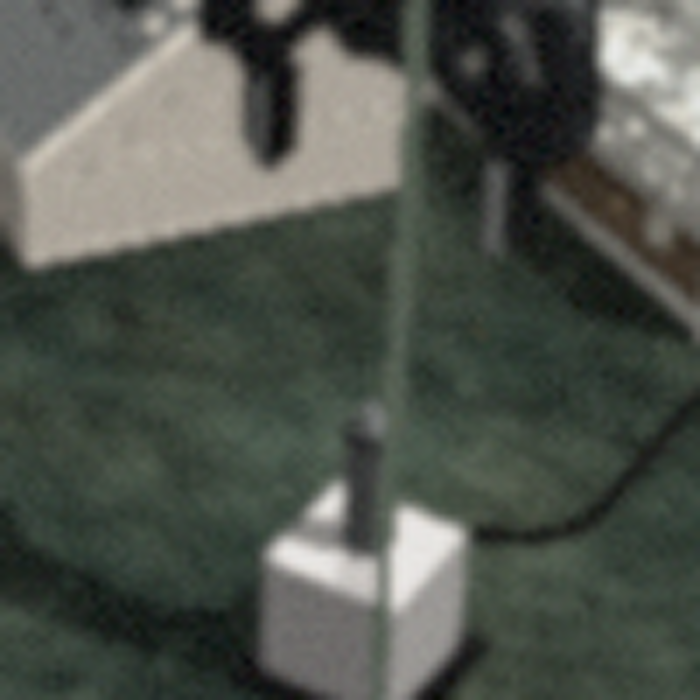

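```bash
python3 - <<'E'
from h import *
S=load('scene1');st
from workcell import bot
s=bot.observe();M=R.from_euler('xyz',s['tool_rot'])
for l in ([0,0,0],[.0425,0,-.013],[-.0425,0,-.013],[.057,0,-.013],[-.057,0,-.013]):
    print(l,((proj(S,s['position']+M.apply(l))-[260,190])*7).round(0))
for z in (.06,.12,.2): print(z,((proj(S,[.499,-.326,z])-[260,190])*7).round(0))
E
```

```text
[0, 0, 0] [380. 230.]
[0.0425, 0, -0.013] [489. 239.]
[-0.0425, 0, -0.013] [279. 162.]
[0.057, 0, -0.013] [526. 252.]
[-0.057, 0, -0.013] [245. 149.]
0.06 [363. 542.]
0.12 [370. 414.]
0.2 [381. 233.]
```

The fingers and pin line up with the projections: fingertips predicted at (279,162) and (489,239), seen at (270,165) and (495,250). Descending.

{"op": "jog_arm", "data": {
  "increments": [
    {"x": 0.1, "y": 0.1, "z": 3, "wx": 0, "wy": 0, "wz": 0.1, "claw": 100},
    {"x": 0.1, "y": 0.1, "z": 6, "wx": 0, "wy": 0, "wz": 0.1, "claw": 100},
    {"x": 0.1, "y": 0.1, "z": 9, "wx": 0, "wy": 0, "wz": 0.1, "claw": 100},
    {"x": 0.1, "y": 0.1, "z": 11, "wx": 0, "wy": 0, "wz": 0.1, "claw": 100},
    {"x": 0.1, "y": 0.1, "z": 12.5, "wx": 0, "wy": 0, "wz": 0.1, "claw": 100},
    {"x": 0.1, "y": 0.1, "z": 12.5, "wx": 0, "wy": 0, "wz": 0.1, "claw": 100}
  ]
}}

```text
clock: 3.32
position: [0.4988, -0.326, 0.0749]
tool_rot: [3.141, 0.0, -1.228]
force: [-0.1, 1.0, -0.0]
grip_width: 0.0856
```

{"op": "jog_arm", "data": {
  "increments": [
    {"x": 0, "y": 0, "z": 0, "wx": 0, "wy": 0, "wz": 0, "claw": 0},
    {"x": 0, "y": 0, "z": 0, "wx": 0, "wy": 0, "wz": 0, "claw": 0},
    {"x": 0, "y": 0, "z": 0, "wx": 0, "wy": 0, "wz": 0, "claw": 0},
    {"x": 0, "y": 0, "z": 0, "wx": 0, "wy": 0, "wz": 0, "claw": 0},
    {"x": 0, "y": 0, "z": 0, "wx": 0, "wy": 0, "wz": 0, "claw": 0},
    {"x": 0, "y": 0, "z": 0, "wx": 0, "wy": 0, "wz": 0, "claw": 0}
  ],
  "squeeze": 50
}}

```text
clock: 4.08
position: [0.499, -0.3261, 0.0752]
tool_rot: [3.141, -0.0, -1.228]
force: [-0.1, 0.7, 6.0]
grip_width: 0.0153
```

```bash
python3 - <<'E'
from h import *
st()
E
```

```text
t 4.08 P [ 0.499  -0.3261  0.0752] rpy [179.96  -0.   -70.35] F [-0.07  0.71  6.  ] M [ 0.16  0.19 -0.01] w 0.0153
```

{"op": "jog_arm", "data": {
  "increments": [
    {"x": 0, "y": 0, "z": -1, "wx": 0, "wy": 0, "wz": 0, "claw": 0},
    {"x": 0, "y": 0, "z": -3, "wx": 0, "wy": 0, "wz": 0, "claw": 0},
    {"x": 0, "y": 0, "z": -6, "wx": 0, "wy": 0, "wz": 0, "claw": 0},
    {"x": 0, "y": 0, "z": -10, "wx": 0, "wy": 0, "wz": 0, "claw": 0},
    {"x": 0, "y": 0, "z": -14, "wx": 0, "wy": 0, "wz": 0, "claw": 0},
    {"x": 0, "y": 0, "z": -17.5, "wx": 0, "wy": 0, "wz": 0, "claw": 0},
    {"x": 0, "y": 0, "z": -17.5, "wx": 0, "wy": 0, "wz": 0, "claw": 0},
    {"x": 0, "y": 0, "z": -17.5, "wx": 0, "wy": 0, "wz": 0, "claw": 0}
  ]
}}

```text
clock: 5.08
position: [0.4989, -0.3258, 0.2505]
tool_rot: [3.141, 0.0, -1.228]
force: [-0.4, -0.1, -0.1]
grip_width: 0.0155
```

```bash
cat >> h.py <<'E'
RD=np.load('reader.npy')
def loc(l): return np.array([RD[0],RD[1],0])+R.from_euler('z',RD[2]).apply(l)
s35,c35=np.sin(np.radians(35)),np.cos(np.radians(35))
Lh=R.from_matrix(np.array([[c35,0,s35],[0,-1,0],[s35,0,-c35]]).T) # columns x,y,z in reader frame
HR=R.from_euler('z',RD[2])*Lh
NW=R.from_euler('z',RD[2]).apply([-s35,0,c35])
MID=np.array([0.60604,0.04503,0.0866])
E
python3 - <<'E'
from h import *
s=st(); print(s['qpos'].round(3))
grab('scene','scene2');crop('scene2',240,120,120,130,5,'s2')
print(HR.as_euler('xyz',degrees=True))
tipL=.0702
P=MID+NW*(.04+tipL); print(P); inc(P+[0,0,.06],HR); inc(P,HR)
E
```

```text
t 5.08 P [ 0.4989 -0.3258  0.2505] rpy [179.98   0.   -70.35] F [-0.45 -0.15 -0.11] M [-0.    0.03  0.03] w 0.0155
[ 0.025  0.541  0.678  1.683 -0.381  1.054 -0.403]
[180.         -35.         -13.94693002]
[0.54469529 0.06026462 0.17687056]
x -34.81 y -17.30 z 1.32 | wx 17.2 wy 32.2 wz -54.6
x -34.80 y -17.31 z 7.32 | wx 17.2 wy 32.2 wz -54.6
```

View pics/s2.png

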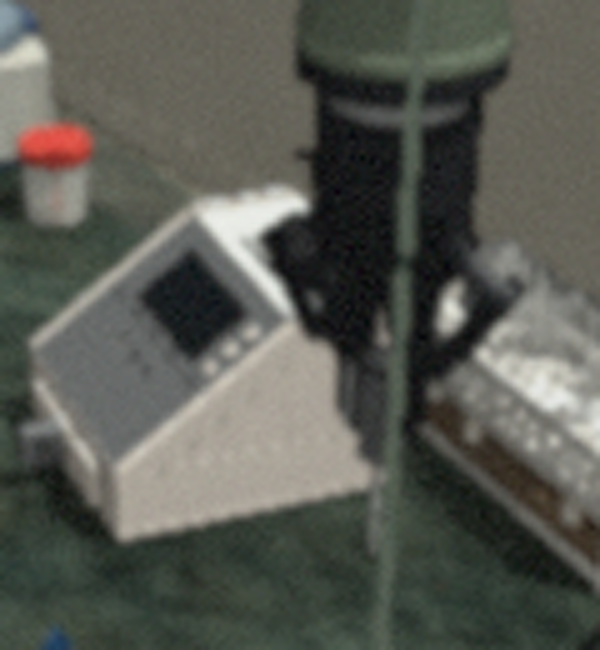

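The pin is held straight, and its tip shows at about (374,548) in the crop. Now moving over the middle hole, tilted.

{"op": "jog_arm", "data": {
  "increments": [
    {"x": -34.8, "y": -17.3, "z": 1.3, "wx": 17.2, "wy": 32.2, "wz": -54.6, "claw": 0},
    {"x": -34.8, "y": -17.3, "z": 1.3, "wx": 17.2, "wy": 32.2, "wz": -54.6, "claw": 0},
    {"x": -34.8, "y": -17.3, "z": 1.3, "wx": 17.2, "wy": 32.2, "wz": -54.6, "claw": 0},
    {"x": -34.8, "y": -17.3, "z": 1.3, "wx": 17.2, "wy": 32.2, "wz": -54.6, "claw": 0},
    {"x": -34.8, "y": -17.3, "z": 1.3, "wx": 17.2, "wy": 32.2, "wz": -54.6, "claw": 0},
    {"x": -34.8, "y": -17.3, "z": 1.3, "wx": 17.2, "wy": 32.2, "wz": -54.6, "claw": 0},
    {"x": -34.8, "y": -17.3, "z": 1.3, "wx": 17.2, "wy": 32.2, "wz": -54.6, "claw": 0},
    {"x": -34.8, "y": -17.3, "z": 1.3, "wx": 17.2, "wy": 32.2, "wz": -54.6, "claw": 0},
    {"x": -34.8, "y": -17.3, "z": 1.3, "wx": 17.2, "wy": 32.2, "wz": -54.6, "claw": 0},
    {"x": -34.8, "y": -17.3, "z": 1.3, "wx": 17.2, "wy": 32.2, "wz": -54.6, "claw": 0}
  ]
}}

```text
clock: 6.38
position: [0.5445, 0.0598, 0.2368]
tool_rot: [3.14, -0.611, -0.243]
force: [-0.2, -0.8, -0.3]
grip_width: 0.0152
```

```bash
python3 - <<'E'
from h import *
s=st(); print(s['qpos'].round(3))
P=MID+NW*(.012+.0702); inc(P,HR); print(HR.as_euler('xyz',degrees=True))
E
```

```text
t 6.38 P [0.5445 0.0598 0.2368] rpy [179.89 -34.99 -13.91] F [-0.18 -0.82 -0.31] M [0.11 0.67 0.01] w 0.0152
[-1.146  0.315  0.866  2.292  0.659  0.162 -1.238]
x -3.43 y -0.07 z 7.71 | wx 0.1 wy 0.0 wz 0.0
[180.         -35.         -13.94693002]
```

```bash
cat > kin.py <<'E'
from h import *
from scipy.optimize import least_squares
import itertools
D=[(np.array([-1.18718738,0.52197972,-0.03633508,1.59993017,0.02119525,1.02112753,-0.11279589]),np.array([0.27388723,0.56145368,0.2307749]),np.array([3.1415257,1.05786923e-03,1.11698425])),
(np.array([0.025,0.541,0.678,1.683,-0.381,1.054,-0.403]),np.array([.4989,-.3258,.2505]),np.radians([179.98,0,-70.35])),
(np.array([-1.146,0.315,0.866,2.292,0.659,0.162,-1.238]),np.array([.5445,.0598,.2368]),np.radians([179.89,-34.99,-13.91]))]
def fk(p,q,sg,full=False):
    h,L1,L2,L3,o=p[:5]
    Rz=lambda a:R.from_euler('z',a);Ry=lambda a:R.from_euler('y',a)
    A=Rz(sg[0]*q[0]+o)*Ry(q[1]); P=np.array([0,0,h]); P1=P+A.apply([0,0,L1])
    A=A*Rz(sg[1]*q[2])*Ry(q[3]); P2=P1+A.apply([0,0,L2]); A=A*Rz(sg[2]*q[4])*Ry(q[5])*Rz(sg[3]*q[6]+p[5]); P3=P2+A.apply([0,0,L3])
    return (P3,A,P1,P2) if full else (P3,A)
def res(p,sg,D=D):
    r=[]
    for q,P,e in D:
        a,A=fk(p,q,sg); r+=list((a-P)*10)+list((A.inv()*R.from_euler('xyz',e)).as_rotvec())
    return np.array(r)
if __name__=='__main__':
    out=[]
    for sg in itertools.product((1,-1),repeat=4):
        for o in (0,1.57,3.14,-1.57):
          for t in (0,1.57,3.14,-1.57):
            r=least_squares(res,[.3,.4,.4,.25,o,t],args=(sg,)); out.append((r.cost,sg,r.x))
    out.sort(key=lambda t:t[0])
    for c,sg,x in out[:4]: print(c,sg,x.round(4))
    np.save('kin.npy',{'p':out[0][2],'sg':out[0][1]},allow_pickle=True); print(res(out[0][2],out[0][1]).reshape(-1,6).round(3))
E
python3 kin.py
```

```text
0.010147138702577137 (-1, -1, -1, -1) [ 0.3533  0.5362  0.4244  0.3596 -0.0888 -3.225 ]
0.010147138702577213 (-1, -1, -1, -1) [ 0.3533  0.5362  0.4244  0.3596 -0.0888  3.0582]
0.01014713870257727 (-1, -1, -1, -1) [ 0.3533  0.5362  0.4244  0.3596 -0.0888 -3.225 ]
0.010147138702577281 (-1, -1, -1, -1) [ 0.3533  0.5362  0.4244  0.3596 -0.0888  3.0582]
[[-0.017  0.051  0.057 -0.     0.    -0.005]
 [ 0.008  0.026 -0.07  -0.     0.001 -0.005]
 [-0.029 -0.069  0.014  0.051  0.002  0.011]]
```

```bash
cat > ik.py <<'E'
from kin import *
k=np.load('kin.npy',allow_pickle=True).item(); p=k['p'];sg=k['sg']
lo=np.array([-2.91,-.3,-1.5,.17,-1.26,.16,-2.52]);hi=np.array([2.91,2.13,1.42,2.43,4.41,1.93,2.52])
def solve(P,Q,q0,phi=None):
    f=lambda q:np.r_[(fk(p,q,sg)[0]-P)*10,(fk(p,q,sg)[1].inv()*Q).as_rotvec()*3,1e-3*(q-(lo+hi)/2)/(hi-lo)]
    r=least_squares(f,np.clip(q0,lo+1e-3,hi-1e-3),bounds=(lo,hi)); return r.x,np.linalg.norm(f(r.x)[:6])
if __name__=='__main__':
    rng=np.random.default_rng(0)
    for nm,dp in (('above',-.06),('in',.036)):
      P=MID+NW*(-dp+.0702)
      for spin in (0,90,-90,180):
        Q=HR*R.from_euler('z',spin,degrees=True); S=[]
        for i in range(40):
            x,e=solve(P,Q,lo+rng.random(7)*(hi-lo))
            if e<1e-2:
                m=np.min(np.minimum(x-lo,hi-x)); S.append((m,x.round(2)))
        S.sort(key=lambda t:-t[0]); print(nm,spin,len(S),[ (round(a,2),list(b)) for a,b in S[:3]])
E
python3 ik.py
```

```text
above 0 29 [(np.float64(0.06), [np.float64(0.27), np.float64(0.41), np.float64(-0.84), np.float64(2.37), np.float64(1.69), np.float64(0.64), np.float64(-2.22)]), (np.float64(0.06), [np.float64(0.27), np.float64(0.41), np.float64(-0.85), np.float64(2.37), np.float64(1.69), np.float64(0.64), np.float64(-2.22)]), (np.float64(0.06), [np.float64(0.28), np.float64(0.42), np.float64(-0.86), np.float64(2.37), np.float64(1.69), np.float64(0.65), np.float64(-2.22)])]
above 90 21 [(np.float64(0.05), [np.float64(0.13), np.float64(0.36), np.float64(-0.67), np.float64(2.37), np.float64(1.7), np.float64(0.55), np.float64(2.47)]), (np.float64(0.05), [np.float64(0.14), np.float64(0.37), np.float64(-0.68), np.float64(2.37), np.float64(1.7), np.float64(0.56), np.float64(2.47)]), (np.float64(0.05), [np.float64(0.15), np.float64(0.37), np.float64(-0.69), np.float64(2.37), np.float64(1.7), np.float64(0.56), np.float64(2.47)])]
above -90 24 [(np.float64(0.06), [np.float64(0.22), np.float64(0.39), np.float64(-0.78), np.float64(2.37), np.float64(1.69), np.float64(0.61), np.float64(-0.66)]), (np.float64(0.06)
[... 1865 characters left out ...]
8), np.float64(-0.78), np.float64(2.31), np.float64(1.98), np.float64(0.77), np.float64(-0.8)]), (np.float64(0.12), [np.float64(0.26), np.float64(0.68), np.float64(-0.79), np.float64(2.31), np.float64(1.97), np.float64(0.77), np.float64(-0.8)])]
in 180 28 [(np.float64(0.12), [np.float64(0.16), np.float64(0.63), np.float64(-0.66), np.float64(2.31), np.float64(2.0), np.float64(0.69), np.float64(0.71)]), (np.float64(0.12), [np.float64(0.16), np.float64(0.63), np.float64(-0.66), np.float64(2.31), np.float64(2.0), np.float64(0.69), np.float64(0.71)]), (np.float64(0.12), [np.float64(0.16), np.float64(0.63), np.float64(-0.66), np.float64(2.31), np.float64(2.0), np.float64(0.69), np.float64(0.71)])]
```

```bash
python3 - <<'E'
from ik import *
q=bot.observe()['qpos']
for hole in (0,.022,-.022):
  q=bot.observe()['qpos']
  for dp in (-.04,-.012,.01,.036):
    P=MID+NW*(-dp+.0702)+R.from_euler('z',RD[2]).apply([0,hole,0])
    f=lambda x:np.r_[(fk(p,x,sg)[0]-P)*10,(fk(p,x,sg)[1].inv()*HR).as_rotvec()*3,.02*(x-q)]
    r=least_squares(f,np.clip(q,lo+1e-3,hi-1e-3),bounds=(lo,hi)); q=r.x; print(hole,dp,q.round(2),np.linalg.norm(f(q)[:6]).round(3))
E
```

```text
0 -0.04 [-0.53  0.35  0.15  2.36  1.94  0.27 -2.52] 0.003
0 -0.012 [-0.21  0.43 -0.2   2.34  1.98  0.41 -2.52] 0.001
0 0.01 [-0.08  0.5  -0.36  2.33  2.02  0.5  -2.52] 0.0
0 0.036 [ 0.02  0.58 -0.46  2.31  2.06  0.58 -2.52] 0.0
0.022 -0.04 [-0.66  0.37  0.26  2.33  1.86  0.24 -2.48] 0.003
0.022 -0.012 [-0.36  0.43 -0.08  2.32  1.93  0.38 -2.52] 0.001
0.022 0.01 [-0.19  0.5  -0.28  2.3   1.97  0.47 -2.52] 0.001
0.022 0.036 [-0.07  0.58 -0.41  2.28  2.01  0.56 -2.52] 0.0
-0.022 -0.04 [-0.35  0.34  0.    2.38  2.    0.31 -2.52] 0.003
-0.022 -0.012 [-0.08  0.42 -0.3   2.37  2.03  0.43 -2.52] 0.001
-0.022 0.01 [ 0.02  0.5  -0.42  2.35  2.07  0.51 -2.52] 0.0
-0.022 0.036 [ 0.1   0.58 -0.5   2.33  2.11  0.58 -2.52] 0.0
```

The wrist is near its range ends, so I'll spin the tool -90° about the pin. The pin is round, so this doesn't change the fit, and it gives joint 7 margin.

```bash
cat >> h.py <<'E'
HQ=HR*R.from_euler('z',-90,degrees=True)
E
python3 - <<'E'
from h import *
inc(MID+NW*(.05+.0702),HQ)
E
```

```text
x -3.43 y -0.06 z 3.91 | wx 0.1 wy 0.1 wz -90.0
```

{"op": "jog_arm", "data": {
  "increments": [
    {"x": 0, "y": 0, "z": 0, "wx": 0, "wy": 0, "wz": -30, "claw": 0},
    {"x": 0, "y": 0, "z": 0, "wx": 0, "wy": 0, "wz": -30, "claw": 0},
    {"x": 0, "y": 0, "z": 0, "wx": 0, "wy": 0, "wz": -30, "claw": 0},
    {"x": -3.4, "y": -0.1, "z": 3.9, "wx": 0.1, "wy": 0.1, "wz": -90, "claw": 0},
    {"x": -3.4, "y": -0.1, "z": 3.9, "wx": 0.1, "wy": 0.1, "wz": -90, "claw": 0},
    {"x": -3.4, "y": -0.1, "z": 3.9, "wx": 0.1, "wy": 0.1, "wz": -90, "claw": 0},
    {"x": -3.4, "y": -0.1, "z": 3.9, "wx": 0.1, "wy": 0.1, "wz": -90, "claw": 0},
    {"x": -3.4, "y": -0.1, "z": 3.9, "wx": 0.1, "wy": 0.1, "wz": -90, "claw": 0},
    {"x": -3.4, "y": -0.1, "z": 3.9, "wx": 0.1, "wy": 0.1, "wz": -90, "claw": 0},
    {"x": -3.4, "y": -0.1, "z": 3.9, "wx": 0.1, "wy": 0.1, "wz": -90, "claw": 0}
  ]
}}

```text
clock: 7.62
position: [0.5395, 0.0604, 0.1855]
tool_rot: [2.531, 0.003, 1.33]
force: [0.2, 0.0, -0.6]
grip_width: 0.015
```

```bash
python3 - <<'E'
from h import *
s=st(); print(s['qpos'].round(3),s['qd'].round(2))
inc(MID+NW*(.05+.0702),HQ); inc(MID+NW*(.015+.0702),HQ)
E
```

```text
t 7.62 P [0.5395 0.0604 0.1855] rpy [145.02   0.17  76.21] F [ 0.19  0.02 -0.56] M [0.16 0.62 0.01] w 0.0150
[-0.892  0.373  0.553  2.343  1.675  0.17  -0.722] [ 0.1  -0.03 -0.08 -0.02 -0.24 -0.02  1.71]
x 0.11 y -0.08 z -0.01 | wx -0.0 wy 0.1 wz 0.2
x 0.12 y -0.08 z 3.49 | wx -0.0 wy 0.1 wz 0.2
```

{"op": "jog_arm", "data": {
  "increments": [
    {"x": 0.1, "y": -0.1, "z": 0, "wx": 0, "wy": 0.1, "wz": 0.2, "claw": 0},
    {"x": 0.1, "y": -0.1, "z": 1, "wx": 0, "wy": 0.1, "wz": 0.2, "claw": 0},
    {"x": 0.1, "y": -0.1, "z": 2, "wx": 0, "wy": 0.1, "wz": 0.2, "claw": 0},
    {"x": 0.1, "y": -0.1, "z": 3, "wx": 0, "wy": 0.1, "wz": 0.2, "claw": 0},
    {"x": 0.1, "y": -0.1, "z": 3.5, "wx": 0, "wy": 0.1, "wz": 0.2, "claw": 0},
    {"x": 0.1, "y": -0.1, "z": 3.5, "wx": 0, "wy": 0.1, "wz": 0.2, "claw": 0},
    {"x": 0.1, "y": -0.1, "z": 3.5, "wx": 0, "wy": 0.1, "wz": 0.2, "claw": 0}
  ]
}}

```text
clock: 8.5
position: [0.5583, 0.0565, 0.1564]
tool_rot: [2.531, -0.001, 1.327]
force: [-0.7, 0.7, -1.0]
grip_width: 0.0151
```

```bash
python3 - <<'E'
from h import *
s=st(); print(s['qpos'].round(3),s['qd'].round(2))
inc(MID+NW*(.015+.0702),HQ)
grab('scene','scene3');crop('scene3',230,130,75,75,8,'s3')
grab('top','top3');crop('top3',220,140,60,60,10,'t3')
tip=s['position']+R.from_euler('xyz',s['tool_rot']).apply([0,0,.0702])
print(tip,((proj(load('scene3'),tip)-[230,130])*8),((proj(load('top3'),tip)-[220,140])*10))
E
```

```text
t 8.50 P [0.5583 0.0565 0.1564] rpy [ 1.4502e+02 -6.0000e-02  7.6030e+01] F [-0.71  0.75 -1.01] M [ 0.15  0.63 -0.03] w 0.0151
[-0.683  0.432  0.337  2.318  1.942  0.234 -0.98 ] [-0.01 -0.   -0.    0.    0.    0.    0.  ]
x 0.03 y 0.02 z 0.01 | wx -0.0 wy -0.0 wz -0.1
[0.59738796 0.04686774 0.09884415] [270.85627085 460.68690123] [232.1760399  322.12591339]
```

View pics/s3.png

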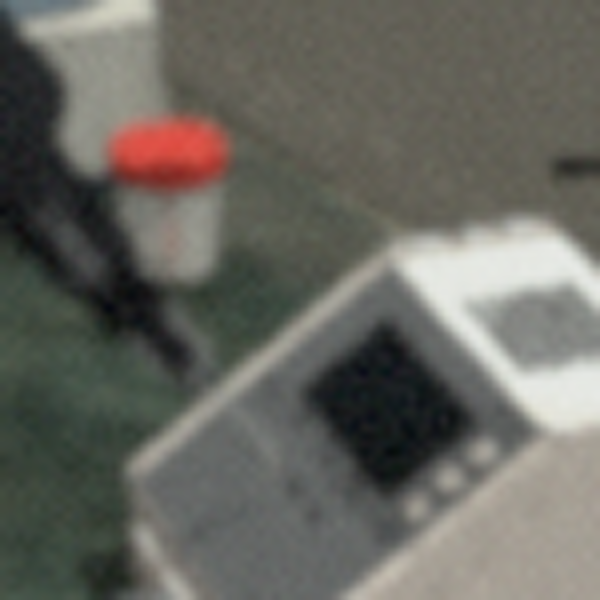

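View pics/t3.png

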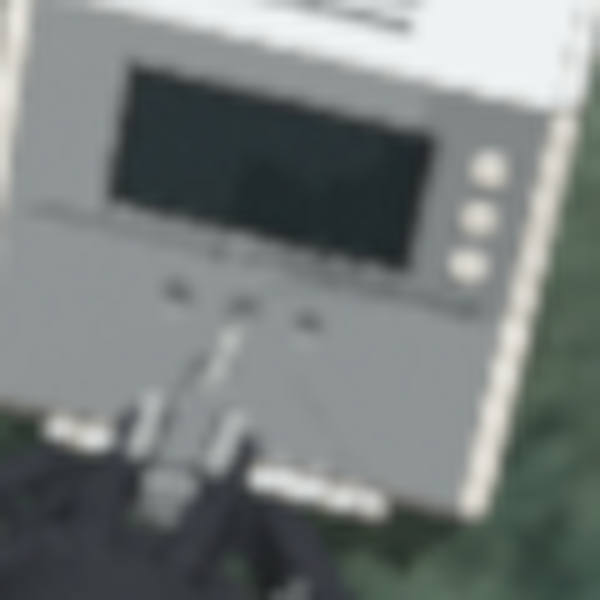

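```bash
python3 - <<'E'
from h import *
def cz(f,x0,y0,w,h,s,out,lo,hi):
    im=cv2.imread(f'pics/{f}.png')[y0:y0+h,x0:x0+w].astype(float); im=np.clip((im-lo)/(hi-lo)*255,0,255).astype(np.uint8)
    cv2.imwrite(f'pics/{out}.png',cv2.resize(im,None,fx=s,fy=s,interpolation=cv2.INTER_CUBIC))
cz('top3',232,164,24,20,30,'t3z',80,200); cz('scene3',254,176,22,22,27,'s3z',50,140)
E
```

```text
(no output)
```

View pics/t3z.png

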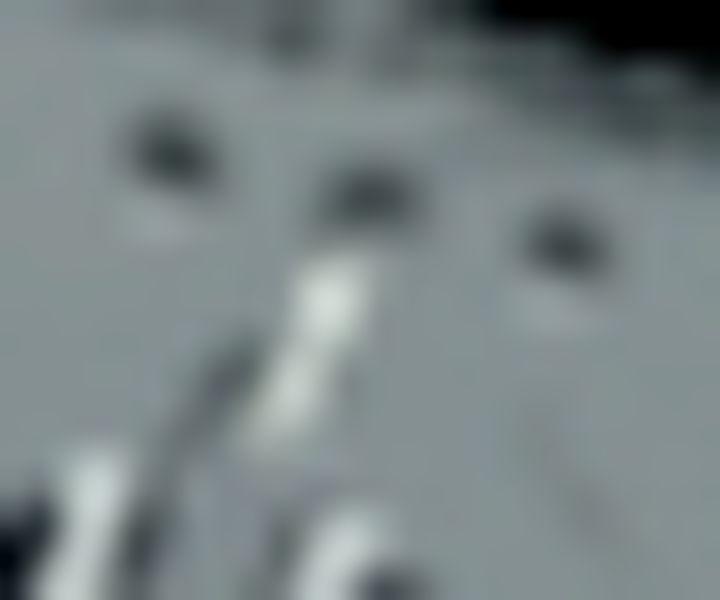

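View pics/s3z.png

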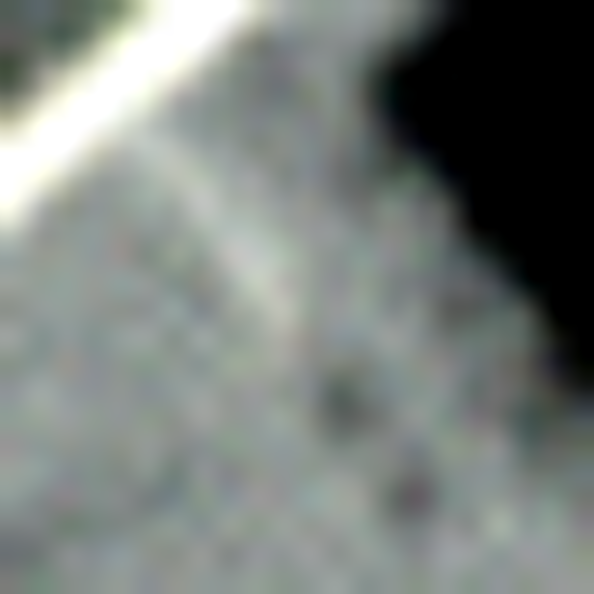

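The tip is seen at native (242.8,172.5) in top and (264.3,187.9) in scene, against predictions of (243.2,172.2) and (263.9,187.6). The middle hole is at (243.8,170.1). Everything agrees within about 1 mm and the clearance is 2.5 mm, so I'll approach the mouth gently.

{"op": "jog_arm", "data": {
  "increments": [
    {"x": 0.03, "y": 0.02, "z": 0.8, "wx": 0, "wy": 0, "wz": 0, "claw": 0},
    {"x": 0.03, "y": 0.02, "z": 1.2, "wx": 0, "wy": 0, "wz": 0, "claw": 0},
    {"x": 0.03, "y": 0.02, "z": 1.5, "wx": 0, "wy": 0, "wz": 0, "claw": 0},
    {"x": 0.03, "y": 0.02, "z": 1.7, "wx": 0, "wy": 0, "wz": 0, "claw": 0},
    {"x": 0.03, "y": 0.02, "z": 1.7, "wx": 0, "wy": 0, "wz": 0, "claw": 0}
  ]
}}

```text
clock: 9.22
position: [0.5678, 0.0546, 0.1422]
tool_rot: [2.532, -0.001, 1.328]
force: [-1.5, -0.1, -3.9]
grip_width: 0.0155
```

```bash
cat >> h.py <<'E'
def hs(hole=0,dn=None):
    s=st(); M=R.from_euler('xyz',s['tool_rot']); ax=M.apply([0,0,1]); tip=s['position']+ax*.0702
    H=MID+R.from_euler('z',RD[2]).apply([0,hole,0]); d=R.from_euler('z',-RD[2]).apply(tip-H)
    up=d@[c35,0,s35]; print('depth %.1f mm, side y %.1f up %.1f  axialF %.2f  Ftool %s'%(-1e3*(d@[-s35,0,c35]),1e3*d[1],1e3*up,-(s['force']@ax),M.inv().apply(s['force']).round(2)), 'q',s['qpos'].round(2))
    if dn is not None: inc(H+NW*(.0702-dn),HQ,s)
E
python3 -c "
from h import *
hs(0,.002);hs(0,.006)"
```

```text
t 9.22 P [0.5678 0.0546 0.1422] rpy [ 1.4507e+02 -4.0000e-02  7.6080e+01] F [-1.5  -0.12 -3.92] M [0.35 1.35 0.07] w 0.0155
depth 2.0 mm, side y 0.2 up -0.5  axialF -2.39  Ftool [-0.48 -3.42  2.39] q [-0.61  0.47  0.26  2.3   2.02  0.26 -1.05]
x -0.01 y 0.04 z -0.00 | wx -0.1 wy -0.0 wz 0.0
t 9.22 P [0.5678 0.0546 0.1422] rpy [ 1.4507e+02 -4.0000e-02  7.6080e+01] F [-1.5  -0.12 -3.92] M [0.35 1.35 0.07] w 0.0155
depth 2.0 mm, side y 0.2 up -0.5  axialF -2.39  Ftool [-0.48 -3.42  2.39] q [-0.61  0.47  0.26  2.3   2.02  0.26 -1.05]
x -0.01 y 0.04 z 0.40 | wx -0.1 wy -0.0 wz 0.0
```

{"op": "jog_arm", "data": {
  "increments": [
    {"x": 0, "y": 0, "z": 0, "wx": 0, "wy": 0, "wz": 0, "claw": 0},
    {"x": 0, "y": 0, "z": 0, "wx": 0, "wy": 0, "wz": 0, "claw": 0}
  ]
}}

```text
clock: 9.48
position: [0.5677, 0.0547, 0.1422]
tool_rot: [2.532, -0.001, 1.328]
force: [-1.4, 0.1, -2.0]
grip_width: 0.0153
```

```bash
python3 -c "
from h import *
hs(0,.006)
grab('top','top4');grab('scene','scene4')
crop('top4',226,158,32,28,25,'t4');crop('scene4',248,170,30,28,25,'s4')"
```

```text
t 9.47 P [0.5677 0.0547 0.1422] rpy [ 1.4507e+02 -4.0000e-02  7.6090e+01] F [-1.36  0.07 -1.98] M [ 0.29  1.27 -0.02] w 0.0153
depth 2.0 mm, side y 0.2 up -0.6  axialF -0.85  Ftool [-0.26 -2.23  0.85] q [-0.61  0.47  0.26  2.3   2.02  0.26 -1.05]
x -0.01 y 0.05 z 0.40 | wx -0.1 wy -0.1 wz 0.0
```

View pics/t4.png

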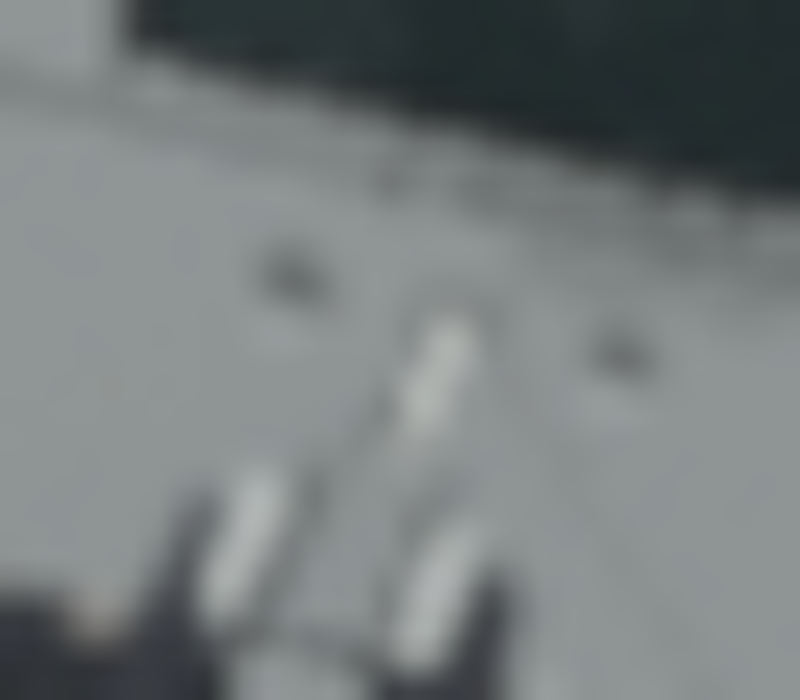

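View pics/s4.png

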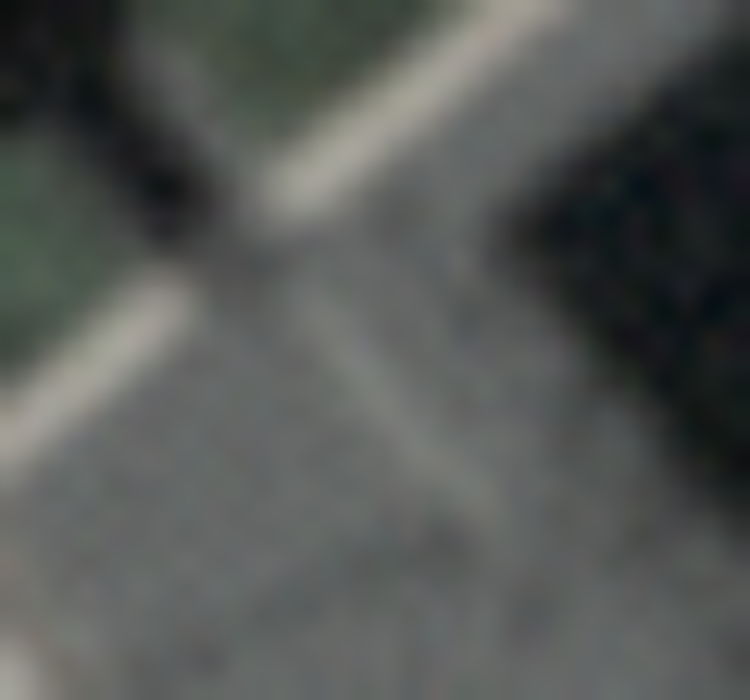

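In scene, the dark crescent of hole at crop (450,540) lies down-slope of the pin end at (485,490). The reaction is also down-slope (-2 to -3 N), so the pin is touching the upper rim. I'll shift 1.2 mm down-slope.

{"op": "jog_arm", "data": {
  "increments": [
    {"x": 0, "y": -0.12, "z": -0.05, "wx": 0, "wy": 0, "wz": 0, "claw": 0},
    {"x": 0, "y": -0.12, "z": -0.05, "wx": 0, "wy": 0, "wz": 0, "claw": 0},
    {"x": 0, "y": -0.12, "z": -0.05, "wx": 0, "wy": 0, "wz": 0, "claw": 0}
  ]
}}

```text
clock: 9.95
position: [0.5666, 0.055, 0.1421]
tool_rot: [2.532, -0.001, 1.328]
force: [-0.4, 0.0, -0.6]
grip_width: 0.0152
```

```bash
python3 -c "
from h import *
hs(0,.006)"
```

```text
t 9.95 P [0.5666 0.055  0.1421] rpy [ 1.4504e+02 -5.0000e-02  7.6080e+01] F [-0.42  0.04 -0.55] M [ 0.1   0.63 -0.  ] w 0.0152
depth 1.4 mm, side y 0.2 up -1.5  axialF -0.21  Ftool [-0.07 -0.66  0.21] q [-0.61  0.46  0.26  2.31  2.02  0.26 -1.05]
x -0.02 y 0.14 z 0.46 | wx -0.0 wy -0.1 wz -0.0
```

{"op": "jog_arm", "data": {
  "increments": [
    {"x": -0.02, "y": -0.1, "z": 0, "wx": 0, "wy": 0, "wz": 0, "claw": 0},
    {"x": -0.02, "y": -0.1, "z": 0.1, "wx": 0, "wy": 0, "wz": 0, "claw": 0},
    {"x": -0.02, "y": -0.1, "z": 0.2, "wx": 0, "wy": 0, "wz": 0, "claw": 0},
    {"x": -0.02, "y": -0.1, "z": 0.2, "wx": 0, "wy": 0, "wz": 0, "claw": 0}
  ]
}}

```text
clock: 10.45
position: [0.5669, 0.0546, 0.1398]
tool_rot: [2.532, -0.001, 1.328]
force: [0.1, -0.4, 0.2]
grip_width: 0.0156
```

```bash
python3 -c "
from h import *
hs(0,.006)"
```

```text
t 10.45 P [0.5669 0.0546 0.1398] rpy [ 1.4505e+02 -4.0000e-02  7.6080e+01] F [ 0.09 -0.36  0.18] M [ 0.15  0.68 -0.04] w 0.0156
depth 3.5 mm, side y -0.1 up -2.5  axialF 0.05  Ftool [-0.33  0.25 -0.05] q [-0.6   0.47  0.25  2.31  2.03  0.27 -1.06]
x 0.01 y 0.25 z 0.25 | wx -0.1 wy -0.0 wz -0.0
```

{"op": "jog_arm", "data": {
  "increments": [
    {"x": 0, "y": 0, "z": 0.2, "wx": 0, "wy": 0, "wz": 0, "claw": 0},
    {"x": 0, "y": 0, "z": 0.4, "wx": 0, "wy": 0, "wz": 0, "claw": 0},
    {"x": 0, "y": 0, "z": 0.55, "wx": 0, "wy": 0, "wz": 0, "claw": 0},
    {"x": 0, "y": 0, "z": 0.55, "wx": 0, "wy": 0, "wz": 0, "claw": 0}
  ]
}}

```text
clock: 10.95
position: [0.57, 0.0538, 0.1352]
tool_rot: [2.532, -0.001, 1.328]
force: [0.9, 0.9, -0.3]
grip_width: 0.0149
```

```bash
python3 -c "
from h import *
hs(0)"
```

```text
t 10.95 P [0.57   0.0538 0.1352] rpy [ 1.4506e+02 -4.0000e-02  7.6070e+01] F [ 0.9   0.93 -0.25] M [0.09 0.63 0.02] w 0.0149
depth 9.1 mm, side y -0.2 up -2.6  axialF -0.58  Ftool [1.12 0.39 0.58] q [-0.58  0.48  0.23  2.3   2.05  0.28 -1.08]
```

The pin is in the hole at 9 mm depth with no load. Feeling downward in 3 mm steps.

{"op": "jog_arm", "data": {
  "increments": [
    {"x": 0, "y": 0, "z": 0.15, "wx": 0, "wy": 0, "wz": 0, "claw": 0},
    {"x": 0, "y": 0, "z": 0.3, "wx": 0, "wy": 0, "wz": 0, "claw": 0},
    {"x": 0, "y": 0, "z": 0.3, "wx": 0, "wy": 0, "wz": 0, "claw": 0}
  ]
}}

```text
clock: 11.32
position: [0.5717, 0.0533, 0.1326]
tool_rot: [2.532, -0.001, 1.328]
force: [-0.4, -0.3, -0.5]
grip_width: 0.0153
```

```bash
python3 -c "
from h import *
hs(0)"
```

```text
t 11.32 P [0.5717 0.0533 0.1326] rpy [ 1.4507e+02 -3.0000e-02  7.6070e+01] F [-0.42 -0.32 -0.54] M [0.09 0.68 0.01] w 0.0153
depth 12.2 mm, side y -0.2 up -2.6  axialF -0.25  Ftool [-0.41 -0.58  0.25] q [-0.57  0.49  0.22  2.3   2.07  0.28 -1.09]
```

{"op": "jog_arm", "data": {
  "increments": [
    {"x": 0, "y": 0, "z": 0.15, "wx": 0, "wy": 0, "wz": 0, "claw": 0},
    {"x": 0, "y": 0, "z": 0.3, "wx": 0, "wy": 0, "wz": 0, "claw": 0},
    {"x": 0, "y": 0, "z": 0.3, "wx": 0, "wy": 0, "wz": 0, "claw": 0}
  ]
}}

```text
clock: 11.7
position: [0.5734, 0.0528, 0.13]
tool_rot: [2.532, -0.001, 1.327]
force: [0.5, -0.3, -0.2]
grip_width: 0.0155
```

```bash
python3 -c "
from h import *
hs(0)"
```

```text
t 11.70 P [0.5734 0.0528 0.13  ] rpy [ 1.4507e+02 -3.0000e-02  7.6060e+01] F [ 0.47 -0.34 -0.2 ] M [0.15 0.6  0.02] w 0.0155
depth 15.4 mm, side y -0.3 up -2.7  axialF -0.47  Ftool [-0.22  0.33  0.47] q [-0.55  0.49  0.21  2.29  2.08  0.29 -1.1 ]
```

{"op": "jog_arm", "data": {
  "increments": [
    {"x": 0, "y": 0, "z": 0.15, "wx": 0, "wy": 0, "wz": 0, "claw": 0},
    {"x": 0, "y": 0, "z": 0.3, "wx": 0, "wy": 0, "wz": 0, "claw": 0},
    {"x": 0, "y": 0, "z": 0.3, "wx": 0, "wy": 0, "wz": 0, "claw": 0}
  ]
}}

```text
clock: 12.08
position: [0.575, 0.0524, 0.1274]
tool_rot: [2.532, -0.0, 1.327]
force: [-0.3, -0.1, -0.4]
grip_width: 0.0155
```

{"op": "jog_arm", "data": {
  "increments": [
    {"x": 0, "y": 0, "z": 0.15, "wx": 0, "wy": 0, "wz": 0, "claw": 0},
    {"x": 0, "y": 0, "z": 0.3, "wx": 0, "wy": 0, "wz": 0, "claw": 0},
    {"x": 0, "y": 0, "z": 0.3, "wx": 0, "wy": 0, "wz": 0, "claw": 0}
  ]
}}

```text
clock: 12.45
position: [0.5767, 0.0519, 0.1249]
tool_rot: [2.532, -0.0, 1.327]
force: [-0.5, 0.5, -1.6]
grip_width: 0.0155
```

```bash
python3 -c "
from h import *
hs(0)"
```

```text
t 12.45 P [0.5767 0.0519 0.1249] rpy [ 1.4508e+02 -2.0000e-02  7.6050e+01] F [-0.48  0.47 -1.62] M [0.16 0.6  0.03] w 0.0155
depth 21.6 mm, side y -0.4 up -2.8  axialF -1.00  Ftool [ 0.34 -1.4   1.  ] q [-0.53  0.51  0.19  2.29  2.1   0.3  -1.12]
```

{"op": "jog_arm", "data": {
  "increments": [
    {"x": 0, "y": 0, "z": 0.15, "wx": 0, "wy": 0, "wz": 0, "claw": 0},
    {"x": 0, "y": 0, "z": 0.3, "wx": 0, "wy": 0, "wz": 0, "claw": 0},
    {"x": 0, "y": 0, "z": 0.3, "wx": 0, "wy": 0, "wz": 0, "claw": 0}
  ]
}}

```text
clock: 12.82
position: [0.5784, 0.0515, 0.1224]
tool_rot: [2.532, -0.0, 1.327]
force: [-0.6, 1.0, 2.7]
grip_width: 0.0156
```

```bash
python3 -c "
from h import *
hs(0)"
```

```text
t 12.82 P [0.5784 0.0515 0.1224] rpy [ 1.4509e+02 -2.0000e-02  7.6050e+01] F [-0.62  1.02  2.67] M [0.2  0.58 0.07] w 0.0156
depth 24.6 mm, side y -0.4 up -2.8  axialF 2.68  Ftool [ 0.84  0.83 -2.68] q [-0.52  0.51  0.18  2.29  2.11  0.3  -1.12]
```

Axial force has risen to 2.7 N at 24.6 mm, which looks like contact. Advancing 1 mm.

{"op": "jog_arm", "data": {
  "increments": [
    {"x": 0, "y": 0, "z": 0.1, "wx": 0, "wy": 0, "wz": 0, "claw": 0},
    {"x": 0, "y": 0, "z": 0.1, "wx": 0, "wy": 0, "wz": 0, "claw": 0}
  ]
}}

```text
clock: 13.08
position: [0.579, 0.0513, 0.1215]
tool_rot: [2.532, -0.0, 1.327]
force: [-1.6, 1.1, 1.6]
grip_width: 0.0154
```

```bash
python3 -c "
from h import *
hs(0)"
```

```text
t 13.07 P [0.579  0.0513 0.1215] rpy [ 1.4509e+02 -2.0000e-02  7.6050e+01] F [-1.56  1.11  1.55] M [0.14 0.54 0.08] w 0.0154
depth 25.7 mm, side y -0.4 up -2.8  axialF 2.29  Ftool [ 0.7  -0.57 -2.29] q [-0.52  0.52  0.18  2.28  2.11  0.3  -1.13]
```

{"op": "jog_arm", "data": {
  "increments": [
    {"x": 0, "y": 0, "z": 0.1, "wx": 0, "wy": 0, "wz": 0, "claw": 0},
    {"x": 0, "y": 0, "z": 0.1, "wx": 0, "wy": 0, "wz": 0, "claw": 0}
  ]
}}

```text
clock: 13.32
position: [0.5796, 0.0512, 0.1207]
tool_rot: [2.532, -0.0, 1.327]
force: [-1.8, 1.3, 2.4]
grip_width: 0.0155
```

```bash
python3 -c "
from h import *
hs(0)
grab('scene','scene5');crop('scene5',225,170,60,55,10,'s5')"
```

```text
t 13.32 P [0.5796 0.0512 0.1207] rpy [ 1.4508e+02 -2.0000e-02  7.6050e+01] F [-1.8   1.31  2.42] M [0.18 0.58 0.04] w 0.0155
depth 26.7 mm, side y -0.4 up -2.8  axialF 3.16  Ftool [ 0.84 -0.31 -3.16] q [-0.52  0.52  0.17  2.28  2.11  0.3  -1.13]
```

View pics/s5.png

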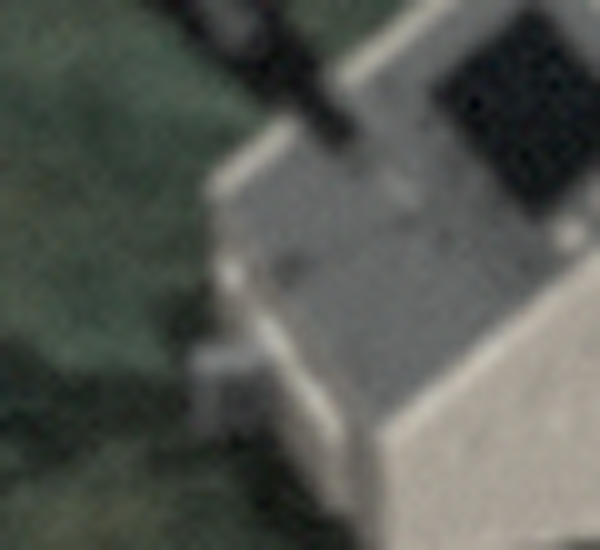

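The axial force holds near 3 N and yields as the pin advances, so this is the plunger. The tab at crop (235,390) hasn't moved yet. Continuing.

{"op": "jog_arm", "data": {
  "increments": [
    {"x": 0, "y": 0, "z": 0.1, "wx": 0, "wy": 0, "wz": 0, "claw": 0},
    {"x": 0, "y": 0, "z": 0.1, "wx": 0, "wy": 0, "wz": 0, "claw": 0}
  ]
}}

```text
clock: 13.62
position: [0.5802, 0.051, 0.1198]
tool_rot: [2.532, -0.0, 1.327]
force: [-1.1, 0.7, 1.5]
grip_width: 0.0153
```

```bash
python3 -c "
from h import *
hs(0)
grab('scene','scene6');crop('scene6',225,170,60,55,10,'s6')"
```

```text
t 13.62 P [0.5802 0.051  0.1198] rpy [ 1.4508e+02 -2.0000e-02  7.6050e+01] F [-1.13  0.73  1.55] M [ 0.16  0.49 -0.  ] w 0.0153
depth 27.8 mm, side y -0.4 up -2.8  axialF 1.99  Ftool [ 0.44 -0.16 -1.99] q [-0.51  0.52  0.17  2.28  2.12  0.31 -1.13]
```

View pics/s6.png

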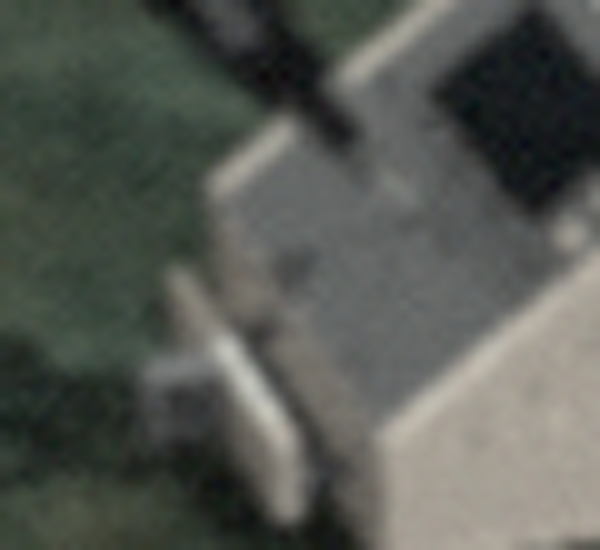

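The tray has popped open: the tab moved from (235,390) to (190,410), and a gap shows at the face. Withdrawing the pin straight out.

{"op": "jog_arm", "data": {
  "increments": [
    {"x": 0, "y": 0, "z": -0.5, "wx": 0, "wy": 0, "wz": 0, "claw": 0},
    {"x": 0, "y": 0, "z": -1.2, "wx": 0, "wy": 0, "wz": 0, "claw": 0},
    {"x": 0, "y": 0, "z": -2, "wx": 0, "wy": 0, "wz": 0, "claw": 0},
    {"x": 0, "y": 0, "z": -3, "wx": 0, "wy": 0, "wz": 0, "claw": 0},
    {"x": 0, "y": 0, "z": -4, "wx": 0, "wy": 0, "wz": 0, "claw": 0},
    {"x": 0, "y": 0, "z": -5, "wx": 0, "wy": 0, "wz": 0, "claw": 0},
    {"x": 0, "y": 0, "z": -6, "wx": 0, "wy": 0, "wz": 0, "claw": 0},
    {"x": 0, "y": 0, "z": -6, "wx": 0, "wy": 0, "wz": 0, "claw": 0}
  ]
}}

```text
clock: 14.68
position: [0.5468, 0.06, 0.1698]
tool_rot: [2.531, -0.001, 1.328]
force: [0.6, 0.1, -0.4]
grip_width: 0.0156
```

```bash
python3 - <<'E'
from h import *
hs(0)
for y in (-70.35,-70.35+90,-70.35+180):
    print(y); inc((.52,-.13,.26),(180,0,y)); inc((.499,-.326,.25),(180,0,y))
E
```

```text
t 14.68 P [0.5468 0.06   0.1698] rpy [ 1.4504e+02 -8.0000e-02  7.6110e+01] F [ 0.64  0.12 -0.4 ] M [ 0.18  0.64 -0.03] w 0.0156
depth -33.0 mm, side y 0.4 up -2.4  axialF -0.67  Ftool [0.27 0.26 0.67] q [-0.76  0.4   0.41  2.34  1.83  0.21 -0.88]
-70.35
x -19.08 y 6.80 z -6.29 | wx 13.2 wy -44.3 wz 140.6
x -38.61 y 8.42 z -3.96 | wx 13.2 wy -44.3 wz 140.6
19.650000000000006
x -19.08 y 6.80 z -6.29 | wx 32.0 wy -17.3 wz 54.6
x -38.61 y 8.42 z -3.96 | wx 32.0 wy -17.3 wz 54.6
109.65
x -19.08 y 6.80 z -6.29 | wx 34.0 wy 10.2 wz -32.5
x -38.61 y 8.42 z -3.96 | wx 34.0 wy 10.2 wz -32.5
```

{"op": "jog_arm", "data": {
  "increments": [
    {"x": -19.1, "y": 6.8, "z": -6.3, "wx": 32, "wy": -17.3, "wz": 54.6, "claw": 0},
    {"x": -19.1, "y": 6.8, "z": -6.3, "wx": 32, "wy": -17.3, "wz": 54.6, "claw": 0},
    {"x": -19.1, "y": 6.8, "z": -6.3, "wx": 32, "wy": -17.3, "wz": 54.6, "claw": 0},
    {"x": -19.1, "y": 6.8, "z": -6.3, "wx": 32, "wy": -17.3, "wz": 54.6, "claw": 0},
    {"x": -19.1, "y": 6.8, "z": -6.3, "wx": 32, "wy": -17.3, "wz": 54.6, "claw": 0},
    {"x": -19.1, "y": 6.8, "z": -6.3, "wx": 32, "wy": -17.3, "wz": 54.6, "claw": 0},
    {"x": -19.1, "y": 6.8, "z": -6.3, "wx": 32, "wy": -17.3, "wz": 54.6, "claw": 0},
    {"x": -19.1, "y": 6.8, "z": -6.3, "wx": 32, "wy": -17.3, "wz": 54.6, "claw": 0},
    {"x": -19.1, "y": 6.8, "z": -6.3, "wx": 32, "wy": -17.3, "wz": 54.6, "claw": 0},
    {"x": -19.1, "y": 6.8, "z": -6.3, "wx": 32, "wy": -17.3, "wz": 54.6, "claw": 0}
  ]
}}

```text
clock: 15.92
position: [0.5201, -0.1317, 0.2595]
tool_rot: [3.141, 0.002, 0.34]
force: [0.2, 0.6, -0.4]
grip_width: 0.0156
```

```bash
python3 - <<'E'
from h import *
s=st();print(s['qpos'].round(2)); inc((.499,-.326,.25),(180,0,-70.35))
E
```

```text
t 15.93 P [ 0.5201 -0.1317  0.2595] rpy [1.7998e+02 1.0000e-01 1.9470e+01] F [ 0.24  0.61 -0.4 ] M [ 0.01  0.06 -0.  ] w 0.0156
[ 0.04  0.35  0.12  1.81 -0.05  0.99  0.53]
x -8.46 y 17.61 z 0.97 | wx 0.1 wy 0.1 wz 89.8
```

{"op": "jog_arm", "data": {
  "increments": [
    {"x": -8.46, "y": 17.61, "z": 1, "wx": 0, "wy": 0, "wz": 89.8, "claw": 0},
    {"x": -8.46, "y": 17.61, "z": 1, "wx": 0, "wy": 0, "wz": 89.8, "claw": 0},
    {"x": -8.46, "y": 17.61, "z": 1, "wx": 0, "wy": 0, "wz": 89.8, "claw": 0},
    {"x": -8.46, "y": 17.61, "z": 1, "wx": 0, "wy": 0, "wz": 89.8, "claw": 0},
    {"x": -8.46, "y": 17.61, "z": 1, "wx": 0, "wy": 0, "wz": 89.8, "claw": 0},
    {"x": -8.46, "y": 17.61, "z": 1, "wx": 0, "wy": 0, "wz": 89.8, "claw": 0},
    {"x": -8.46, "y": 17.61, "z": 1, "wx": 0, "wy": 0, "wz": 89.8, "claw": 0},
    {"x": -8.46, "y": 17.61, "z": 1, "wx": 0, "wy": 0, "wz": 89.8, "claw": 0},
    {"x": -8.46, "y": 17.61, "z": 1, "wx": 0, "wy": 0, "wz": 89.8, "claw": 0},
    {"x": -8.46, "y": 17.61, "z": 1, "wx": 0, "wy": 0, "wz": 89.8, "claw": 0}
  ]
}}

```text
clock: 17.18
position: [0.4986, -0.3255, 0.2494]
tool_rot: [3.139, -0.001, -1.225]
force: [-0.2, 0.6, -0.6]
grip_width: 0.0152
```

```bash
python3 - <<'E'
from h import *
s=st();print(s['qpos'].round(2)); inc((.499,-.3261,.135),(180,0,-70.35))
E
```

```text
t 17.18 P [ 0.4986 -0.3255  0.2494] rpy [ 1.7983e+02 -7.0000e-02 -7.0170e+01] F [-0.19  0.63 -0.57] M [ 0.03  0.02 -0.04] w 0.0152
[ 0.1   0.51  0.55  1.68 -0.3   1.04 -0.48]
x 0.06 y -0.05 z 11.44 | wx 0.2 wy -0.1 wz 0.2
```

{"op": "jog_arm", "data": {
  "increments": [
    {"x": 0.06, "y": -0.05, "z": 4, "wx": 0.2, "wy": -0.1, "wz": 0.2, "claw": 0},
    {"x": 0.06, "y": -0.05, "z": 7, "wx": 0.2, "wy": -0.1, "wz": 0.2, "claw": 0},
    {"x": 0.06, "y": -0.05, "z": 10, "wx": 0.2, "wy": -0.1, "wz": 0.2, "claw": 0},
    {"x": 0.06, "y": -0.05, "z": 11.2, "wx": 0.2, "wy": -0.1, "wz": 0.2, "claw": 0},
    {"x": 0.06, "y": -0.05, "z": 11.2, "wx": 0.2, "wy": -0.1, "wz": 0.2, "claw": 0},
    {"x": 0.06, "y": -0.05, "z": 11.2, "wx": 0.2, "wy": -0.1, "wz": 0.2, "claw": 0}
  ]
}}

```text
clock: 17.92
position: [0.4994, -0.3265, 0.1385]
tool_rot: [-3.14, -0.001, -1.228]
force: [0.3, -0.1, -0.1]
grip_width: 0.0154
```

```bash
python3 - <<'E'
from h import *
s=st(); inc((.499,-.3261,.127),(180,0,-70.35))
grab('scene','scene7');crop('scene7',285,225,55,65,11,'s7')
E
```

```text
t 17.93 P [ 0.4994 -0.3265  0.1385] rpy [-1.7992e+02 -4.0000e-02 -7.0340e+01] F [ 0.32 -0.12 -0.07] M [ 0.02  0.02 -0.03] w 0.0154
x -0.05 y 0.03 z 1.15 | wx -0.1 wy -0.0 wz 0.0
```

View pics/s7.png

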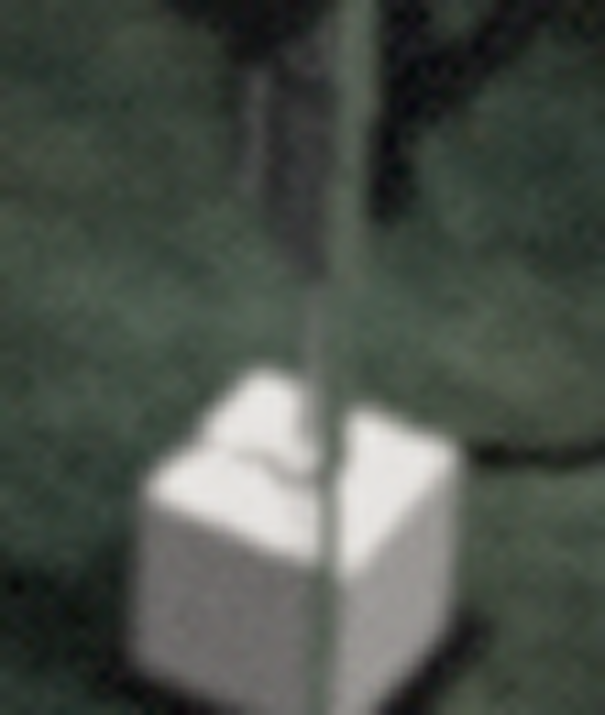

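The tip, at about (315,435), hangs over the middle of the stand top. Entering the chamfer and checking force.

{"op": "jog_arm", "data": {
  "increments": [
    {"x": -0.05, "y": 0.03, "z": 0.5, "wx": -0.1, "wy": 0, "wz": 0, "claw": 0},
    {"x": -0.05, "y": 0.03, "z": 0.9, "wx": -0.1, "wy": 0, "wz": 0, "claw": 0},
    {"x": -0.05, "y": 0.03, "z": 1.2, "wx": -0.1, "wy": 0, "wz": 0, "claw": 0},
    {"x": -0.05, "y": 0.03, "z": 1.2, "wx": -0.1, "wy": 0, "wz": 0, "claw": 0}
  ]
}}

```text
clock: 18.48
position: [0.4989, -0.326, 0.1262]
tool_rot: [3.141, -0.0, -1.228]
force: [-0.7, -0.7, -0.9]
grip_width: 0.0153
```

{"op": "jog_arm", "data": {
  "increments": [
    {"x": 0, "y": 0, "z": 0.3, "wx": 0, "wy": 0, "wz": 0, "claw": 0},
    {"x": 0, "y": 0, "z": 0.5, "wx": 0, "wy": 0, "wz": 0, "claw": 0},
    {"x": 0, "y": 0, "z": 0.5, "wx": 0, "wy": 0, "wz": 0, "claw": 0}
  ]
}}

```text
clock: 18.85
position: [0.4989, -0.326, 0.121]
tool_rot: [3.141, -0.0, -1.228]
force: [-0.0, -0.4, -0.2]
grip_width: 0.0152
```

```bash
python3 - <<'E'
from h import *
s=st(); inc((.499,-.3261,.0765),(180,0,-70.35))
E
```

```text
t 18.85 P [ 0.4989 -0.326   0.121 ] rpy [ 1.7996e+02 -1.0000e-02 -7.0350e+01] F [-0.01 -0.39 -0.19] M [ 0.01 -0.05 -0.01] w 0.0152
x 0.02 y -0.01 z 4.45 | wx 0.0 wy -0.0 wz 0.0
```

{"op": "jog_arm", "data": {
  "increments": [
    {"x": 0, "y": 0, "z": 1, "wx": 0, "wy": 0, "wz": 0, "claw": 0},
    {"x": 0, "y": 0, "z": 2, "wx": 0, "wy": 0, "wz": 0, "claw": 0},
    {"x": 0, "y": 0, "z": 3, "wx": 0, "wy": 0, "wz": 0, "claw": 0},
    {"x": 0, "y": 0, "z": 4, "wx": 0, "wy": 0, "wz": 0, "claw": 0},
    {"x": 0, "y": 0, "z": 4.4, "wx": 0, "wy": 0, "wz": 0, "claw": 0},
    {"x": 0, "y": 0, "z": 4.4, "wx": 0, "wy": 0, "wz": 0, "claw": 0},
    {"x": 0, "y": 0, "z": 4.5, "wx": 0, "wy": 0, "wz": 0, "claw": 0}
  ]
}}

```text
clock: 19.73
position: [0.499, -0.3261, 0.0763]
tool_rot: [3.141, -0.001, -1.228]
force: [0.3, -0.3, 0.5]
grip_width: 0.0155
```

{"op": "jog_arm", "data": {
  "increments": [
    {"x": 0, "y": 0, "z": 0.09, "wx": 0, "wy": 0, "wz": 0, "claw": 0},
    {"x": 0, "y": 0, "z": 0.09, "wx": 0, "wy": 0, "wz": 0, "claw": 0}
  ]
}}

```text
clock: 19.98
position: [0.4991, -0.3262, 0.0755]
tool_rot: [3.141, -0.001, -1.228]
force: [-0.6, -0.5, -0.8]
grip_width: 0.0157
```

{"op": "jog_arm", "data": {
  "increments": [
    {"x": 0, "y": 0, "z": 0, "wx": 0, "wy": 0, "wz": 0, "claw": 100},
    {"x": 0, "y": 0, "z": 0, "wx": 0, "wy": 0, "wz": 0, "claw": 100},
    {"x": 0, "y": 0, "z": 0, "wx": 0, "wy": 0, "wz": 0, "claw": 100},
    {"x": 0, "y": 0, "z": 0, "wx": 0, "wy": 0, "wz": 0, "claw": 100},
    {"x": 0, "y": 0, "z": 0, "wx": 0, "wy": 0, "wz": 0, "claw": 100},
    {"x": 0, "y": 0, "z": 0, "wx": 0, "wy": 0, "wz": 0, "claw": 100}
  ]
}}

```text
clock: 20.72
position: [0.4991, -0.3262, 0.0755]
tool_rot: [3.141, -0.001, -1.228]
force: [-0.0, -0.3, 0.2]
grip_width: 0.0854
```

{"op": "jog_arm", "data": {
  "increments": [
    {"x": 0, "y": 0, "z": -2, "wx": 0, "wy": 0, "wz": 0, "claw": 100},
    {"x": 0, "y": 0, "z": -5, "wx": 0, "wy": 0, "wz": 0, "claw": 100},
    {"x": 0, "y": 0, "z": -9, "wx": 0, "wy": 0, "wz": 0, "claw": 100},
    {"x": 0, "y": 0, "z": -13, "wx": 0, "wy": 0, "wz": 0, "claw": 100},
    {"x": 0, "y": 0, "z": -13, "wx": 0, "wy": 0, "wz": 0, "claw": 100},
    {"x": 0, "y": 0, "z": -13, "wx": 0, "wy": 0, "wz": 0, "claw": 100}
  ]
}}

```text
clock: 21.48
position: [0.499, -0.3259, 0.206]
tool_rot: [-3.141, -0.001, -1.228]
force: [0.4, 0.9, -0.8]
grip_width: 0.0857
```

```bash
python3 - <<'E'
from h import *
s=st();print(s['qpos'].round(2))
grab('scene','scene8');crop('scene8',225,170,115,125,6,'s8')
grab('top','top8');crop('top8',215,165,60,45,12,'t8')
E
```

```text
t 21.48 P [ 0.499  -0.3259  0.206 ] rpy [-1.7999e+02 -5.0000e-02 -7.0340e+01] F [ 0.35  0.85 -0.81] M [-0.04  0.04 -0.04] w 0.0857
[ 0.12  0.56  0.53  1.73 -0.33  0.95 -0.45]
```

View pics/s8.png

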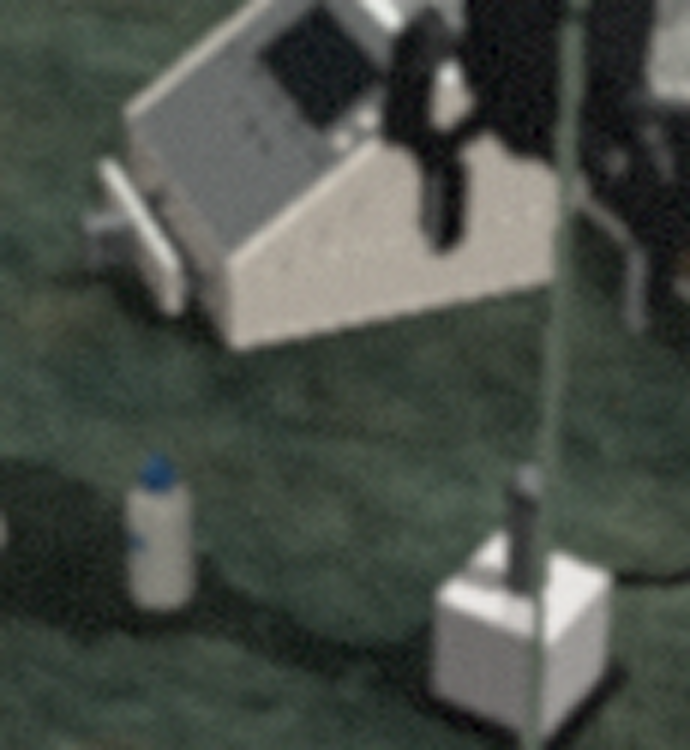

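View pics/t8.png

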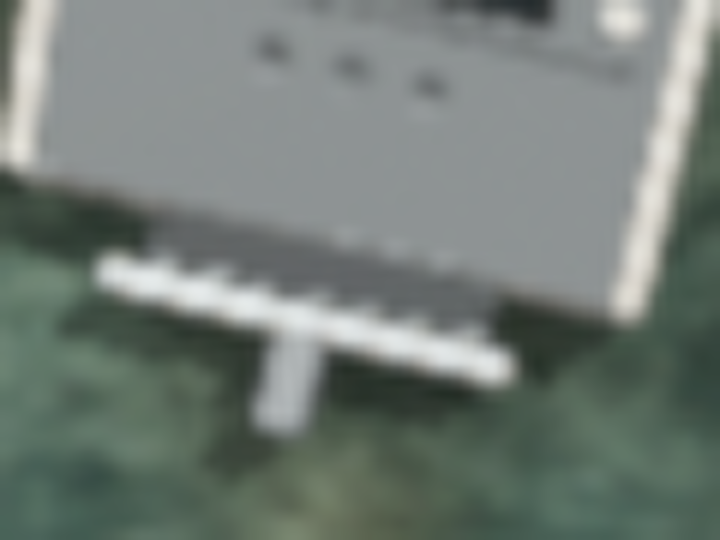

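The pin stands upright in its stand and the bottle is unmoved. The tray is out a little, with the tab top centred at about (289,385) in the crop.

```bash
python3 - <<'E'
from h import *
T=load('top8'); P=atz(T,238.6,196.6,.045); print(P, loc([-.141,0,.031]))
for x in (-.141,-.138,-.145): print(x,proj(T,loc([x,0,.045])))
a=atz(T,215+270.5/12-.5,165+435/12-.5,.045)
q=(180,0,76.0)
C=[.524,.068]
inc((.56,-.1,.24),(180,0,0)); inc((P[0],P[1],.18),q)
E
```

```text
[0.52230426 0.06529782 0.045     ] [0.52287808 0.06762876 0.031     ]
-0.141 [237.90198212 196.43008778]
-0.138 [238.11922777 195.5572253 ]
-0.145 [237.61227765 197.59419665]
x -19.20 y -13.36 z -3.50 | wx 0.0 wy 0.0 wz -70.3
x -36.04 y -15.38 z 2.50 | wx 0.0 wy 0.1 wz -146.3
```

{"op": "jog_arm", "data": {
  "increments": [
    {"x": -19.2, "y": -13.4, "z": -3.5, "wx": 0, "wy": 0, "wz": -70.3, "claw": 100},
    {"x": -19.2, "y": -13.4, "z": -3.5, "wx": 0, "wy": 0, "wz": -70.3, "claw": 100},
    {"x": -19.2, "y": -13.4, "z": -3.5, "wx": 0, "wy": 0, "wz": -70.3, "claw": 100},
    {"x": -19.2, "y": -13.4, "z": -3.5, "wx": 0, "wy": 0, "wz": -70.3, "claw": 100},
    {"x": -19.2, "y": -13.4, "z": -3.5, "wx": 0, "wy": 0, "wz": -70.3, "claw": 100},
    {"x": -19.2, "y": -13.4, "z": -3.5, "wx": 0, "wy": 0, "wz": -70.3, "claw": 100},
    {"x": -19.2, "y": -13.4, "z": -3.5, "wx": 0, "wy": 0, "wz": -70.3, "claw": 100},
    {"x": -36, "y": -15.4, "z": 2.5, "wx": 0, "wy": 0, "wz": -146, "claw": 100},
    {"x": -36, "y": -15.4, "z": 2.5, "wx": 0, "wy": 0, "wz": -146, "claw": 100},
    {"x": -36, "y": -15.4, "z": 2.5, "wx": 0, "wy": 0, "wz": -146, "claw": 100}
  ]
}}

```text
clock: 22.82
position: [0.5215, 0.0669, 0.1788]
tool_rot: [-3.141, 0.002, 0.568]
force: [1.5, -0.9, -0.9]
grip_width: 0.0855
```

```bash
python3 - <<'E'
from h import *
s=st();print(s['qpos'].round(2)); inc((.5225,.066,.13),(180,0,76.05))
E
```

```text
t 22.82 P [0.5215 0.0669 0.1788] rpy [-1.7995e+02  1.1000e-01  3.2560e+01] F [ 1.53 -0.87 -0.89] M [ 0.   -0.09 -0.07] w 0.0855
[-0.27  0.43  0.04  1.91 -0.02  0.8   0.35]
x 0.04 y 0.13 z 4.88 | wx -0.1 wy 0.1 wz -43.5
```

{"op": "jog_arm", "data": {
  "increments": [
    {"x": 0.04, "y": 0.13, "z": 1, "wx": 0, "wy": 0, "wz": -43.5, "claw": 100},
    {"x": 0.04, "y": 0.13, "z": 2, "wx": 0, "wy": 0, "wz": -43.5, "claw": 100},
    {"x": 0.04, "y": 0.13, "z": 3, "wx": 0, "wy": 0, "wz": -43.5, "claw": 100},
    {"x": 0.04, "y": 0.13, "z": 4, "wx": 0, "wy": 0, "wz": -43.5, "claw": 100},
    {"x": 0.04, "y": 0.13, "z": 4.9, "wx": 0, "wy": 0, "wz": -43.5, "claw": 100},
    {"x": 0.04, "y": 0.13, "z": 4.9, "wx": 0, "wy": 0, "wz": -43.5, "claw": 100},
    {"x": 0.04, "y": 0.13, "z": 4.9, "wx": 0, "wy": 0, "wz": -43.5, "claw": 100}
  ]
}}

```text
clock: 23.7
position: [0.5225, 0.066, 0.1299]
tool_rot: [-3.14, 0.001, 1.325]
force: [-0.6, 0.2, 0.7]
grip_width: 0.0853
```

```bash
python3 - <<'E'
from h import *
s=st();print(s['qpos'].round(2)); inc((.5225,.066,.014),(180,0,76.05))
grab('scene','scene9');crop('scene9',205,150,80,80,8,'s9')
grab('top','top9');crop('top9',215,165,60,50,10,'t9')
E
```

```text
t 23.70 P [0.5225 0.066  0.1299] rpy [-1.7989e+02  5.0000e-02  7.5910e+01] F [-0.63  0.22  0.65] M [ 0.05 -0.03  0.03] w 0.0853
[-0.13  0.51 -0.15  1.94  0.11  0.7   0.98]
x 0.01 y 0.02 z 11.59 | wx -0.1 wy 0.1 wz -0.1
```

View pics/s9.png

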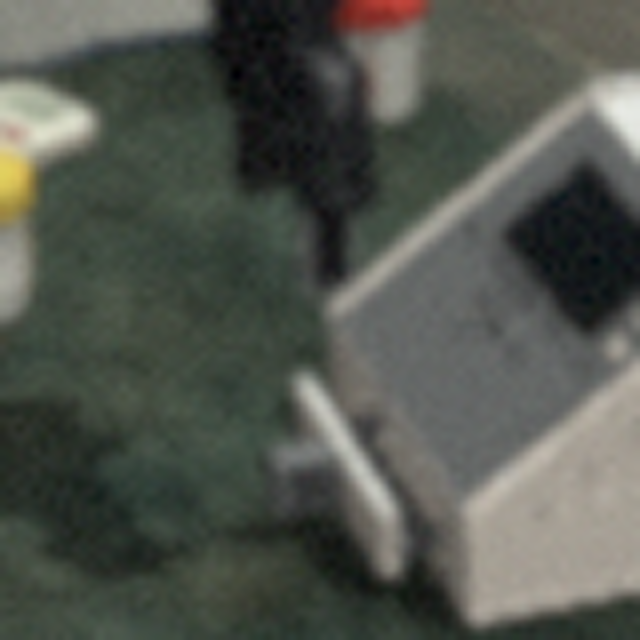

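View pics/t9.png

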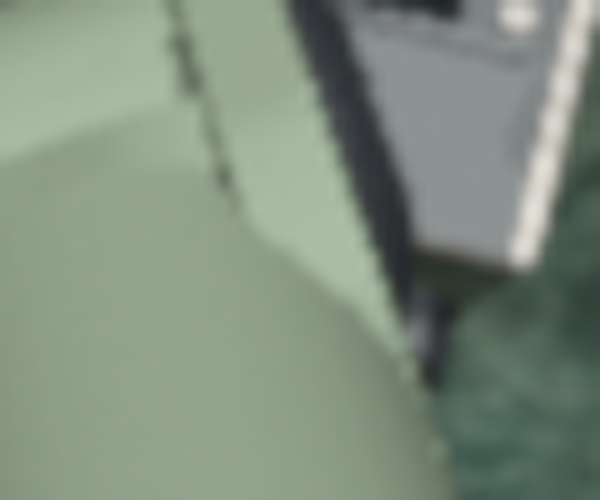

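```bash
python3 - <<'E'
from h import *
inc((.5187,.067,.015),(180,0,76.05))
E
```

```text
x -0.00 y -0.39 z 11.51 | wx -0.1 wy 0.0 wz -0.1
```

{"op": "jog_arm", "data": {
  "increments": [
    {"x": 0, "y": -0.4, "z": 3, "wx": -0.1, "wy": 0, "wz": -0.1, "claw": 100},
    {"x": 0, "y": -0.4, "z": 6, "wx": -0.1, "wy": 0, "wz": -0.1, "claw": 100},
    {"x": 0, "y": -0.4, "z": 8, "wx": -0.1, "wy": 0, "wz": -0.1, "claw": 100},
    {"x": 0, "y": -0.4, "z": 10, "wx": -0.1, "wy": 0, "wz": -0.1, "claw": 100},
    {"x": 0, "y": -0.4, "z": 11.5, "wx": -0.1, "wy": 0, "wz": -0.1, "claw": 100},
    {"x": 0, "y": -0.4, "z": 11.5, "wx": -0.1, "wy": 0, "wz": -0.1, "claw": 100}
  ]
}}

```text
clock: 24.55
position: [0.5182, 0.067, 0.0145]
tool_rot: [-3.141, 0.001, 1.328]
force: [-0.7, 0.3, 0.0]
grip_width: 0.0853
```

```bash
python3 - <<'E'
from h import *
st()
grab('scene','scene10');crop('scene10',205,150,80,80,8,'s10')
E
```

```text
t 24.55 P [0.5182 0.067  0.0145] rpy [-1.7995e+02  8.0000e-02  7.6070e+01] F [-0.66  0.29  0.01] M [-0.   -0.02  0.04] w 0.0853
```

View pics/s10.png

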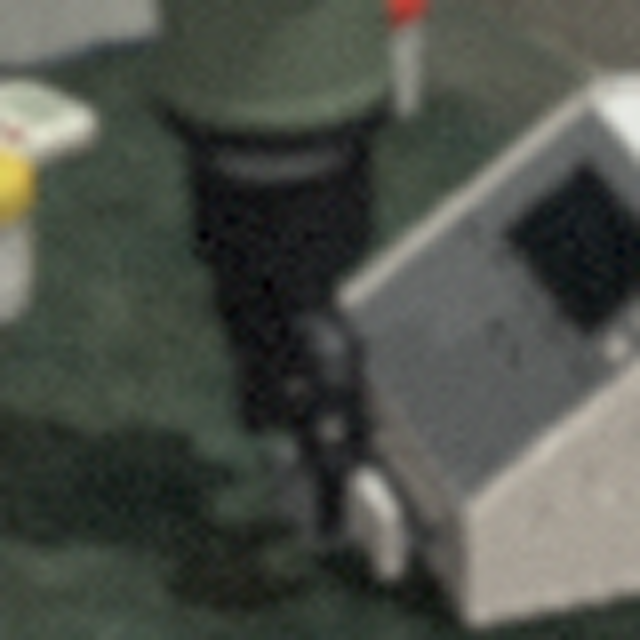

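The fingers straddle the tab in front of the tray plate with no contact force. Closing.

{"op": "jog_arm", "data": {
  "increments": [
    {"x": 0, "y": 0, "z": 0, "wx": 0, "wy": 0, "wz": 0, "claw": 0},
    {"x": 0, "y": 0, "z": 0, "wx": 0, "wy": 0, "wz": 0, "claw": 0},
    {"x": 0, "y": 0, "z": 0, "wx": 0, "wy": 0, "wz": 0, "claw": 0},
    {"x": 0, "y": 0, "z": 0, "wx": 0, "wy": 0, "wz": 0, "claw": 0},
    {"x": 0, "y": 0, "z": 0, "wx": 0, "wy": 0, "wz": 0, "claw": 0},
    {"x": 0, "y": 0, "z": 0, "wx": 0, "wy": 0, "wz": 0, "claw": 0}
  ],
  "squeeze": 30
}}

```text
clock: 25.35
position: [0.5187, 0.0668, 0.0155]
tool_rot: [3.141, 0.001, 1.327]
force: [-1.9, -1.0, 5.1]
grip_width: 0.0138
```

```bash
python3 - <<'E'
from h import *
s=st(); M=R.from_euler('xyz',s['tool_rot']); print(M.inv().apply(s['force']), M.inv().apply(R.from_euler('z',RD[2]).apply([-1,0,0])))
E
```

```text
t 25.35 P [0.5187 0.0668 0.0155] rpy [1.7998e+02 6.0000e-02 7.6050e+01] F [-1.86 -1.04  5.08] M [-0.27  0.18  0.08] w 0.0138
[-1.4660573  -1.55473084 -5.08304897] [ 2.83186406e-05 -9.99999945e-01 -3.30986178e-04]
```

{"op": "jog_arm", "data": {
  "increments": [
    {"x": 0, "y": -0.4, "z": 0, "wx": 0, "wy": 0, "wz": 0, "claw": 0},
    {"x": 0, "y": -0.9, "z": 0, "wx": 0, "wy": 0, "wz": 0, "claw": 0},
    {"x": 0, "y": -1.4, "z": 0, "wx": 0, "wy": 0, "wz": 0, "claw": 0},
    {"x": 0, "y": -1.9, "z": 0, "wx": 0, "wy": 0, "wz": 0, "claw": 0},
    {"x": 0, "y": -2.4, "z": 0, "wx": 0, "wy": 0, "wz": 0, "claw": 0},
    {"x": 0, "y": -2.9, "z": 0, "wx": 0, "wy": 0, "wz": 0, "claw": 0},
    {"x": 0, "y": -3.4, "z": 0, "wx": 0, "wy": 0, "wz": 0, "claw": 0},
    {"x": 0, "y": -3.9, "z": 0, "wx": 0, "wy": 0, "wz": 0, "claw": 0},
    {"x": 0, "y": -4.3, "z": 0, "wx": 0, "wy": 0, "wz": 0, "claw": 0},
    {"x": 0, "y": -4.3, "z": 0, "wx": 0, "wy": 0, "wz": 0, "claw": 0}
  ]
}}

```text
clock: 26.6
position: [0.4764, 0.0772, 0.0155]
tool_rot: [-3.141, 0.001, 1.328]
force: [-1.9, -2.6, 5.0]
grip_width: 0.0135
```

```bash
cat >> h.py <<'E'
def tp():
    s=st(); M=R.from_euler('xyz',s['tool_rot']); print('Ftool',M.inv().apply(s['force']).round(2)); d=R.from_euler('z',-RD[2]).apply(s['position']-[.5187,.0668,.0155]); print('pulled mm',(d*1e3).round(1))
E
python3 - <<'E'
from h import *
tp(); print(bot.observe()['qpos'].round(2))
grab('scene','scene11');crop('scene11',185,150,100,100,7,'s11')
E
```

```text
t 26.60 P [0.4764 0.0772 0.0155] rpy [-1.7998e+02  8.0000e-02  7.6070e+01] F [-1.92 -2.61  4.95] M [-0.36  0.3   0.04] w 0.0135
Ftool [-3.   -1.24 -4.95]
pulled mm [-43.6  -0.1  -0. ]
[-0.21  0.67 -0.1   2.1   0.16  0.38  0.89]
```

View pics/s11.png

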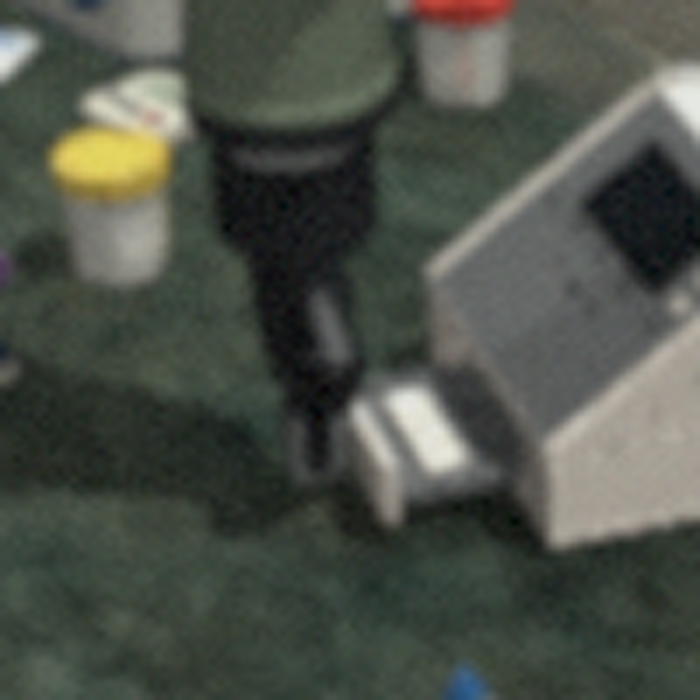

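The tray follows and no stop is felt yet. Continuing in small steps to the stop.

{"op": "jog_arm", "data": {
  "increments": [
    {"x": 0, "y": -0.1, "z": 0, "wx": 0, "wy": 0, "wz": 0, "claw": 0},
    {"x": 0, "y": -0.2, "z": 0, "wx": 0, "wy": 0, "wz": 0, "claw": 0},
    {"x": 0, "y": -0.2, "z": 0, "wx": 0, "wy": 0, "wz": 0, "claw": 0}
  ]
}}

```text
clock: 27.02
position: [0.4746, 0.0776, 0.0155]
tool_rot: [-3.141, 0.001, 1.328]
force: [-0.2, -3.1, 4.2]
grip_width: 0.0134
```

```bash
python3 -c "
from h import *
tp()"
```

```text
t 27.02 P [0.4746 0.0776 0.0155] rpy [-1.7998e+02  8.0000e-02  7.6060e+01] F [-0.18 -3.1   4.18] M [-0.4   0.01  0.08] w 0.0134
Ftool [-3.06  0.57 -4.18]
pulled mm [-45.4  -0.1  -0. ]
```

{"op": "jog_arm", "data": {
  "increments": [
    {"x": 0, "y": -0.1, "z": 0, "wx": 0, "wy": 0, "wz": 0, "claw": 0},
    {"x": 0, "y": -0.2, "z": 0, "wx": 0, "wy": 0, "wz": 0, "claw": 0},
    {"x": 0, "y": -0.2, "z": 0, "wx": 0, "wy": 0, "wz": 0, "claw": 0}
  ]
}}

```text
clock: 27.4
position: [0.4732, 0.078, 0.0155]
tool_rot: [3.141, 0.001, 1.327]
force: [4.2, -3.7, 0.1]
grip_width: 0.0133
```

```bash
python3 -c "
from h import *
tp()"
```

```text
t 27.40 P [0.4732 0.078  0.0155] rpy [1.7996e+02 6.0000e-02 7.6050e+01] F [ 4.18 -3.73  0.11] M [-0.78 -0.9   0.09] w 0.0133
Ftool [-2.61  4.96 -0.1 ]
pulled mm [-46.9  -0.1  -0. ]
```

{"op": "jog_arm", "data": {
  "increments": [
    {"x": 0, "y": -0.1, "z": 0, "wx": 0, "wy": 0, "wz": 0, "claw": 0},
    {"x": 0, "y": -0.15, "z": 0, "wx": 0, "wy": 0, "wz": 0, "claw": 0},
    {"x": 0, "y": -0.15, "z": 0, "wx": 0, "wy": 0, "wz": 0, "claw": 0}
  ]
}}

```text
clock: 27.78
position: [0.4732, 0.078, 0.0155]
tool_rot: [3.138, 0.0, 1.327]
force: [10.6, -7.5, -6.5]
grip_width: 0.013
```

```bash
python3 -c "
from h import *
tp()"
```

```text
t 27.77 P [0.4732 0.078  0.0155] rpy [1.7982e+02 2.0000e-02 7.6010e+01] F [10.59 -7.55 -6.47] M [-1.26 -1.97  0.15] w 0.0130
Ftool [-4.76 12.08  6.51]
pulled mm [-46.9  -0.1   0. ]
```

It's at the stop: 12 N and no further motion at 46.9 mm pulled. Releasing and rising.

{"op": "jog_arm", "data": {
  "increments": [
    {"x": 0, "y": 0, "z": 0, "wx": 0, "wy": 0, "wz": 0, "claw": 0},
    {"x": 0, "y": 0, "z": 0, "wx": 0, "wy": 0, "wz": 0, "claw": 100},
    {"x": 0, "y": 0, "z": 0, "wx": 0, "wy": 0, "wz": 0, "claw": 100},
    {"x": 0, "y": 0, "z": 0, "wx": 0, "wy": 0, "wz": 0, "claw": 100},
    {"x": 0, "y": 0, "z": 0, "wx": 0, "wy": 0, "wz": 0, "claw": 100},
    {"x": 0, "y": 0, "z": 0, "wx": 0, "wy": 0, "wz": 0, "claw": 100},
    {"x": 0, "y": 0, "z": 0, "wx": 0, "wy": 0, "wz": 0, "claw": 100}
  ]
}}

```text
clock: 28.65
position: [0.4732, 0.0781, 0.0155]
tool_rot: [3.138, 0.0, 1.327]
force: [-0.1, -0.2, 0.1]
grip_width: 0.0851
```

{"op": "jog_arm", "data": {
  "increments": [
    {"x": 0, "y": 0, "z": -2, "wx": 0, "wy": 0, "wz": 0, "claw": 100},
    {"x": 0, "y": 0, "z": -5, "wx": 0, "wy": 0, "wz": 0, "claw": 100},
    {"x": 0, "y": 0, "z": -9, "wx": 0, "wy": 0, "wz": 0, "claw": 100},
    {"x": 0, "y": 0, "z": -13, "wx": 0, "wy": 0, "wz": 0, "claw": 100},
    {"x": 0, "y": 0, "z": -17, "wx": 0, "wy": 0, "wz": 0, "claw": 100},
    {"x": 13, "y": 0, "z": -20, "wx": 0, "wy": 0, "wz": 0, "claw": 100},
    {"x": 20, "y": 0, "z": -22, "wx": 0, "wy": 0, "wz": 0, "claw": 100},
    {"x": 20, "y": 0, "z": -22, "wx": 0, "wy": 0, "wz": 0, "claw": 100},
    {"x": 20, "y": 0, "z": -22, "wx": 0, "wy": 0, "wz": 0, "claw": 100},
    {"x": 20, "y": 0, "z": -22, "wx": 0, "wy": 0, "wz": 0, "claw": 100}
  ]
}}

```text
clock: 29.9
position: [0.5207, 0.2731, 0.2352]
tool_rot: [3.139, 0.001, 1.328]
force: [0.3, -1.1, -0.1]
grip_width: 0.0856
```

```bash
python3 - <<'E'
from h import *
s=st();print(s['qpos'].round(2))
grab('scene','scene12');crop('scene12',180,130,165,165,4.5,'s12')
grab('top','top12');crop('top12',130,105,255,150,3,'t12');crop('top12',205,150,80,70,9,'t12z')
E
```

```text
t 29.90 P [0.5207 0.2731 0.2352] rpy [1.7984e+02 3.0000e-02 7.6090e+01] F [ 0.32 -1.09 -0.08] M [-0.03  0.04 -0.01] w 0.0856
[-0.45  0.46 -0.19  1.69  0.1   1.    0.65]
```

View pics/s12.png

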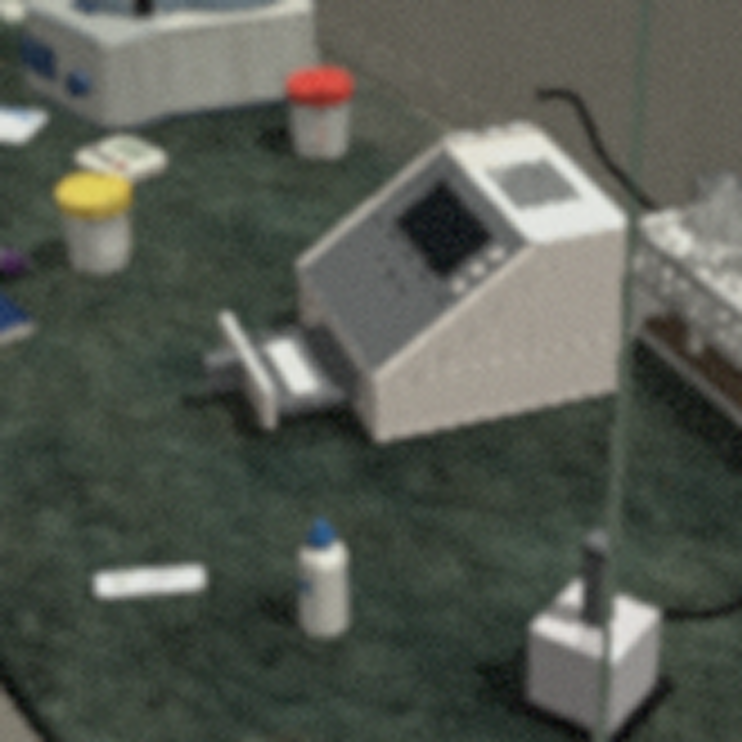

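View pics/t12.png

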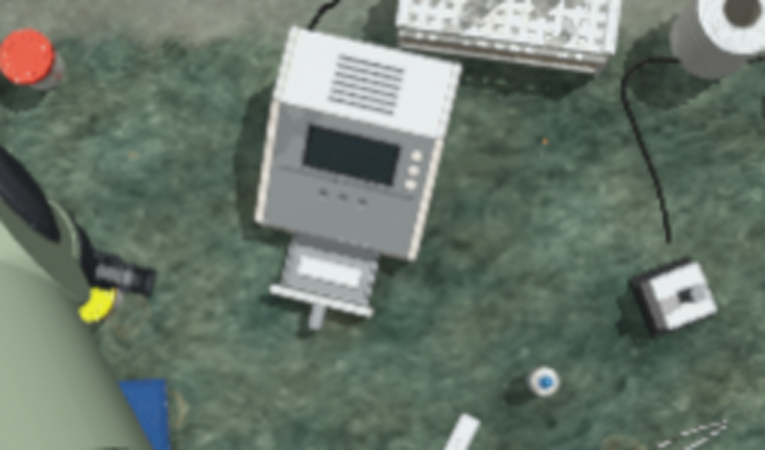

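View pics/t12z.png

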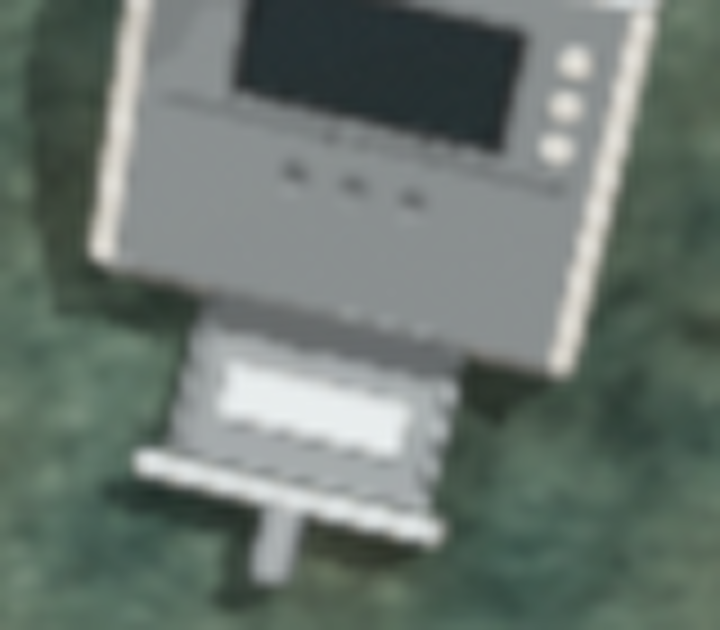

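```bash
python3 - <<'E'
from h import *
T=load('top12')
P=atz(T,235.2,210.1,.045); print('tab local',R.from_euler('z',-RD[2]).apply(P-[RD[0],RD[1],0]),'expected x -0.188')
a=cv2.imread('pics/scene0.png').astype(int);b=cv2.imread('pics/scene12.png').astype(int)
for n,(x,y,w,h) in dict(bottle=(240,240,25,35),cup=(188,165,26,30),pin=(295,243,40,55)).items():
    A=a[y:y+h,x:x+w].astype(np.float32).mean(2);B=b[y:y+h,x:x+w].astype(np.float32).mean(2)
    print(n,cv2.phaseCorrelate(A,B),abs(A-B).mean())
bot.job_done(); print(bot.observe()['clock'])
E
```

```text
tab local [-0.18734781 -0.00225962  0.045     ] expected x -0.188
bottle ((0.6229778259285723, 0.1225694210376318), 1.0762826267878214) 3.4358091
cup ((0.4015234715637028, -0.1694794567414224), 1.0002006778010615) 3.4222224
pin ((0.25487799941792133, 0.0510852252555658), 0.9853484741846721) 4.167424
the job is handed in; nothing more can be done
the job is handed in; nothing more can be done
```

The tray is fully out, the pin is back in its stand, and the job was handed in at about 30 s, against the 72 s limit.

- **Finding the catch:** I tried the middle hole first. The pin briefly touched the hole's upper rim (about 3–4 N), so I moved it about 2 mm down-slope. The catch gave at about 2–3 N, about 22–25 mm down, and the tray popped open at about 28 mm. The highest pressing force I read was about 3.2 N.
- **Returning the pin:** I put it back before pulling the tray, because the gripper was needed for the tab. No extra force showed as it went in, and it stands upright in the last picture.
- **Drawing the tray:** I pulled the tab 47 mm until it stopped at about 12 N. The last picture puts the tab 187 mm in front of the reader's centre; fully out would be 188 mm.
- **Bystanders:** I saw no contact with the bottle or cup. An image comparison from start to end showed shifts of 0.6 px for the bottle, 0.4 px for the cup and 0.25 px for the pin and stand. The stand is fixed, so I took these small shifts as image noise.

**Disagreements:** the hole's centre, as felt by the pin, was about 2–3 mm down-slope of where I had measured it in the images. Some reader corners also fitted up to 2.7 px off in the scene camera. Neither affected the result. The gripper ended open and clear of everything.

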